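# Get the tablet out from behind the tea things

### The job

The tablet is in its slot at the back of the dark tea tray, behind the tea tin, the jar and the jug. First stand all three on the cork mat; then put the tablet on the light wooden stand, centred, screen to the front, resting on the ledge behind the lip and leaning against the back; and only then put the tin, the jar and the jug back on the tray, each just where it stood before. Keep the three upright all the while, and leave the cup with its saucer where it is.

Things in the scene. Friction and masses are not known exactly. Their poses are not given: they have to be found in the camera images.
- tin_center (a point): Tea tin: upright square metal tin, 50 x 50 mm, 106 mm high in all (the lid, the top 16 mm, is 47 mm square), with a paper band; about 0.2 kg. Its point is the centre of it, 53 mm above its underside; z is up. x and y are square to its sides. It stands on one of the tray's three round spots.
- jar_center (a point): Jar: round closed amber glass jar with a pale wooden lid, diameter 52 mm, 106 mm high in all (the lid, the top 18 mm, is 48 mm across); about 0.28 kg. Its point is the centre of it, 53 mm above its underside; z is up. It stands on one of the tray's three round spots.
- jug_center (a point): Milk jug: round open white ceramic jug, outside diameter 52 mm, 106 high, wall 3.5; about 0.22 kg. Handle to 49 mm from the axis on its +x side (at the start towards the tray's front), small spout to 35 mm on its -x side at the rim; its y sides are plain. Its point is its axis at half height, 53 mm above its underside; z up.
- tablet_center (a point): Tablet in a black case, a stiff slab 12 mm thick (along its x), 160 mm wide (y) and 120 mm high (z), 0.3 kg, standing on its long edge in the tray's slot. Its point is the centre of the slab, 60 mm above the lower edge; x points out of the grey screen. At the start the screen faces the tea things.
- tray: Dark wooden tea tray, fixed flat board 160 (x) by 300 (y) mm, 12 thick; origin: centre of underside; +x: its front, away from the robot. Slot along y at x=-45, 16 wide, for the tablet, between rails 20 high over the board. Flush round spots at x=5, y=-90, 0, 90: tin, jar and jug stand on them within 4 mm, in any order. Candle glass at (58,45), 37 high, and a spoon at x=62 are fixed on it.
- mat: Cork mat, fixed, 260 mm (x) by 160 mm (y), 4 mm thick, the side area; origin at the centre of its underside. It lies on one side of the tray and the stand on the other.
- stand: Pale wooden stand, fixed, base 130 (x) by 140 (y) mm; origin: centre of underside; front +x, away from the robot. Back (two slats, 68 apart) leans 25 deg, top to -x, 85 long. Ledge, square to it, rises to the front, 26 deep to a lip 14 high; it meets the back at x=35, z=30. Tablet at rest: lower long edge on ledge, screen to front, leaning 25 deg, centre near x=15, y=0, z=87.
- cup: White cup standing on a blue saucer (one piece), 110 mm across, 54 mm high, beyond the tray; origin at the centre of its underside. A bystander.
Mind the look-alikes: they are no part of the job. Of the things shaped like the part that bears tablet_center, the black one is meant.

How it is judged:
By the outcome, as a careful person would: the job done as asked, in the order asked, and still so for the second after the job is handed in, with the robot touching nothing.
It also fails if it takes over 141 s, if anything falls off the work surface, if the arm or the gripper's body presses on something with over 40 N, if the wrist force passes 120 N, or if a joint passes its speed limit or range.

### The arm

A 6-joint arm with a two-finger parallel gripper is mounted at the origin on the work surface. World frame = base frame: x ahead of the robot, y to its left, z up, the work surface at z = 0. Lengths are in m, angles in rad, forces in N, time in s.
With the tool pointing down it reaches from about 0.375 to 0.9 m from the base axis. Payload 3.1 kg.
Tool frame: the origin (TCP) lies midway between the tips of the shut fingers; the grasp point (between the pads) lies 19 mm behind it (manip.grasp_offset is the distance from the TCP to the grasp point, in m); z points along the fingers, y is the line along which they close (so a half turn about z gives the same grasp; the last joint's range is limited). The gripper opens to 85 mm and grips with 20 to 120 N. Pads are 22 mm wide; open, the fingers measure 114 mm over their backs; the gripper's body (76 mm by 85 mm) begins 54 mm behind the grasp point. The pads swing forward as they close: fully open they stand 13 mm farther back than shut.
Start: joints at [-1.304, 0.527, 1.433, -0, 1.181, -0.178], TCP at [0.27, -0.564, 0.231] pointing down, gripper open.
Joint ranges: [-3.08, 3.08], [-0.75, 2.2], [0.22, 2.44], [-1.43, 4.57], [0, 2.65], [-2.85, 2.85]. Speed limits (rad/s): [2.79, 2.79, 3.14, 3.14, 3.14, 3.14].

### API

Orientations are given as a unit quaternion [x, y, z, w].
In Python, from station import sensors, cams, order, manip gives the robot as it stands.
- The arm moves only by the tool move_arm, never from a script. Its argument "targets" is a list of rows, each an object of numbers: "dx", "dy", "dz": the shift along the world's x, y, z normalised to -1 to 1, where 1 is 25 mm; "rx", "ry", "rz": the turn, a rotation vector about the world's x, y, z normalised to -1 to 1, where 1 is 30 degrees. A call has exactly 10 rows; each row shifts and turns the commanded pose from where the row before left it; what a row does not reach is not made up. A row lasts 1/8 s, in which the tool goes at most 62.5 mm and 10.7 degrees, less where a joint would pass 70% of its speed; a pose out of reach is approached as far as the arm can. A call with a number of a shift or a turn outside -1 to 1 is refused whole. A call with a gripper value outside its range is refused whole. "claw" is the opening in per cent of the stroke, from 0 (shut) to 100 (fully open), set as the call begins (left out, the last holds). The fingers move at their own pace and stop on an object; "newtons" is the grip in N (left out, the last holds). Time passes only in rows, so rows that do not move let the fingers close, or fill a call up. It gives the time, the measured TCP pose, the force, the opening and the grip force at its end, in the units of the state.
- sensors.sense(): the state, without advancing time (a new reading comes with each control period).
- cams.snapshot(name): name is "side" or "top" or "wrist"; returns the picture (400x640x3 uint8, red, green, blue); there is no depth.
- cams.camera_model(name): a dict with "fx", "fy", "cx", "cy" (pixels), "extrinsics" (4x4, takes a point from world to camera coordinates). Camera axes: x right, y down, z forward; pixel columns grow to the right and rows downward; lengths in m; the calibration is good to about 2 mm. A picture is of the moment at which its call begins: read the wrist's pose just before it. camera_model takes no time and is no camera call; for the wrist camera it gives the pose at the moment of the call.
- order.sign_off(): hands the job in; it is judged then, once.
The state is a dict: "t": time; "q": joint angles; "qd": joint speeds; "tau": joint torques, N m; "tcp_pos": TCP position; "tool_rot": TCP orientation; "force": force on the tool from outside, world axes, zero at the start; "ft_torque": the same for the moment, N m; "finger_gap": opening from 0.0 (shut) to 1.0 (fully open); "gripper_force": force on a finger pad.
Only numpy, scipy, OpenCV 4.12 (cv2) and the standard library are available. Lean on these libraries where they do the work, as an engineer would, in place of code of your own. Each camera call takes 0.05 s, during which the arm holds its last target. There are 200 camera calls.

## Working session

There is one attempt and no reset: what is moved stays moved. The work goes in short steps, Python scripts to look and compute and a tool call to move; the robot and the scene stay as the last step left them, time stands still between calls to the robot, and variables do not carry over. Pictures are saved under pics/ and viewed, at most 14 in all, crops included, and the job is handed in when it is done.

Besides the shell and the picture viewer there is one more tool, called after "Emit:" by a JSON object that holds its "op" and its "data". move_arm: Moves the arm, as the interface text tells. Scaled input: -1 to 1 covers 25 mm each way for a shift and 30 degrees each way for a turn. Its arguments: {"type":"object","properties":{"targets":{"type":"array"},"claw":{"type":"number"},"newtons":{"type":"number"}},"required":["targets"]}

```bash
ls; mkdir -p pics; python3 - <<'E'
from station import sensors,cams,manip
import cv2
print(sensors.sense()); print(manip.grasp_offset)
for n in("top","side"):
    m=cams.camera_model(n);print(n,m)
    cv2.imwrite(f"pics/{n}0.png",cams.snapshot(n)[:,:,::-1])
E
```

```text
pics
{'t': 0.0, 'q': array([-1.30349764e+00,  5.28472384e-01,  1.43391439e+00,  1.62765478e-06,
        1.18140512e+00, -1.78518590e-01]), 'qd': array([-0.00045169,  0.00058613,  0.0015316 , -0.00114323, -0.00119695,
       -0.00070704]), 'tau': array([-5.44323711e-06, -4.42351985e+01, -1.78023756e+01, -2.89335603e-04,
        8.36686901e-03, -3.86197399e-06]), 'tcp_pos': array([ 0.26931922, -0.56319373,  0.23032596]), 'tool_rot': array([ 9.75258050e-01,  2.21066794e-01, -4.80442635e-05, -1.09856860e-03]), 'force': array([0.43860298, 0.59078266, 0.22113191]), 'ft_torque': array([-0.05542042, -0.00298382,  0.04152802]), 'gripper_force': 0.0, 'finger_gap': 1.0016929085540767}
0.0187
top {'fx': 434.4577114731925, 'fy': 434.4577114731925, 'cx': 319.15876732733193, 'cy': 196.43235687154973, 'extrinsics': array([[-0.02839135, -0.99934541,  0.02242071,  0.00271487],
       [-0.996101  ,  0.0264107 , -0.08417408,  0.56395427],
       [ 0.08352684, -0.02472311, -0.99619879,  0.96970139],
       [ 0.        ,  0.        ,  0.        ,  1.        ]])}
side {'fx': 428.9651598394742, 'fy': 428.9651598394742, 'cx': 315.5097333196314, 'cy': 197.9187138213791, 'extrinsics': array([[-0.99977367, -0.00811279, -0.01966719,  0.54174645],
       [ 0.0069293 ,  0.7498548 , -0.66156614,  0.0556992 ],
       [ 0.02011469, -0.66155269, -0.74962887,  1.18354511],
       [ 0.        ,  0.        ,  0.        ,  1.        ]])}
```

View pics/top0.png

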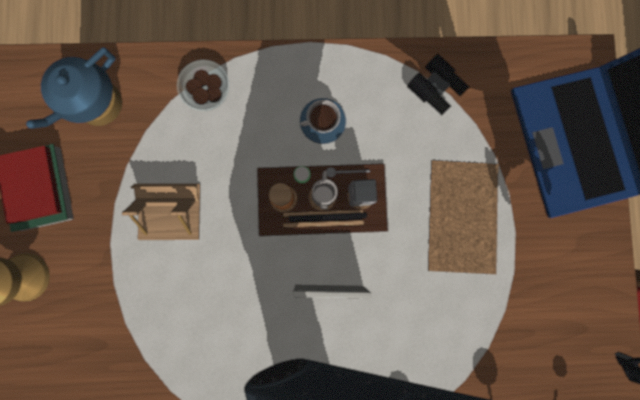

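View pics/side0.png

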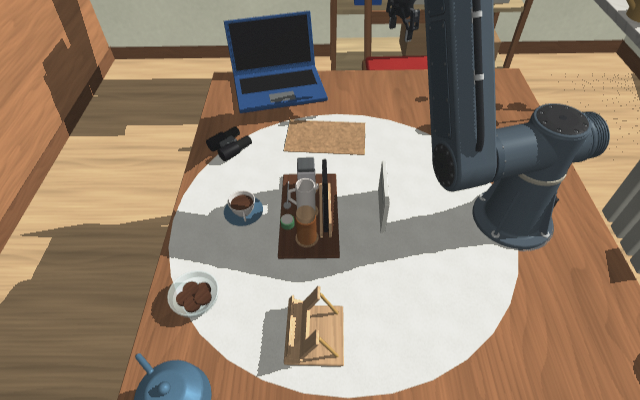

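Top view: jar (283,196), jug (324,194), tin (362,194) and black tablet (325,218) are on the tray. The mat is on the right (463,215), the stand on the left (168,211), the cup at (323,118). The look-alike for the tablet is the white/grey slab at (332,290). The laptop and red book are bystanders.

```bash
cat > h.py <<'E'
import numpy as np, cv2
from station import sensors,cams,order,manip
def ray(m,u,v):
    E=np.array(m["extrinsics"]);R,t=E[:3,:3],E[:3,3]
    d=R.T@np.array([(u-m["cx"])/m["fx"],(v-m["cy"])/m["fy"],1.]);return -R.T@t,d
def onz(m,u,v,z):
    c,d=ray(m,u,v);return (c+d*(z-c[2])/d[2])
def proj(m,p):
    E=np.array(m["extrinsics"]);c=E[:3,:3]@np.array(p)+E[:3,3]
    return m["cx"]+m["fx"]*c[0]/c[2],m["cy"]+m["fy"]*c[1]/c[2]
def rect(m,mask,z):
    cs,_=cv2.findContours(mask.astype(np.uint8),cv2.RETR_EXTERNAL,cv2.CHAIN_APPROX_NONE)
    c=max(cs,key=cv2.contourArea)[:,0,:]
    P=np.array([onz(m,u,v,z)[:2]*1000 for u,v in c],np.float32)
    return cv2.minAreaRect(P)
def st():
    s=sensors.sense();from scipy.spatial.transform import Rotation as R
    M=R.from_quat(s["tool_rot"]).as_matrix()
    print("t",round(s["t"],2),"tcp",np.round(s["tcp_pos"]*1000,1),"yaw",round(np.degrees(np.arctan2(M[1,0],M[0,0])),1),"z",np.round(M[:,2],3),"F",np.round(s["force"],1),"gap",round(s["finger_gap"],3),"g",round(s["gripper_force"],1),"q6",round(s["q"][5],2))
E
python3 - <<'E'
from h import *
im=cv2.imread("pics/top0.png");m=cams.camera_model("top")
hsv=cv2.cvtColor(im,cv2.COLOR_BGR2HSV)
def box(x0,y0,x1,y1):
    b=np.zeros(im.shape[:2],bool);b[y0:y1,x0:x1]=1;return b
sat=(hsv[...,1]>60)
print("mat",rect(m,sat&box(415,145,510,285),.004))
print("stand",rect(m,sat&box(130,213,210,250),.01))
print("tray",rect(m,(hsv[...,2]<90)&(hsv[...,1]>70)&box(245,158,400,245),.012))
for n,p in dict(jar=(283,196),jug=(324,194),tin=(362,194)).items(): print(n,onz(m,*p,.118))
print("tablet top",onz(m,285,216,.132),onz(m,366,217,.132))
o=cv2.resize(im[150:250,240:400],None,fx=5,fy=5,interpolation=cv2.INTER_CUBIC)
cv2.imwrite("pics/c1.png",o)
o=cv2.resize(im[170:250,110:215],None,fx=6,fy=6,interpolation=cv2.INTER_CUBIC)
cv2.imwrite("pics/c2.png",o)
E
```

```text
mat ((532.0611572265625, -365.1551208496094), (186.1251983642578, 304.2366638183594), 85.33937072753906)
stand ((506.57275390625, 343.6962585449219), (155.97206115722656, 59.42816925048828), 88.4320297241211)
tray ((558.9261474609375, -19.143051147460938), (155.10311889648438, 293.16314697265625), 0.4873124957084656)
jar [0.55878924 0.06421237 0.118     ]
jug [ 0.56069987 -0.02059519  0.118     ]
tin [ 0.55861943 -0.09943725  0.118     ]
tablet top [0.5168196  0.06022044 0.132     ] [ 0.51026189 -0.10412469  0.132     ]
```

View pics/c1.png

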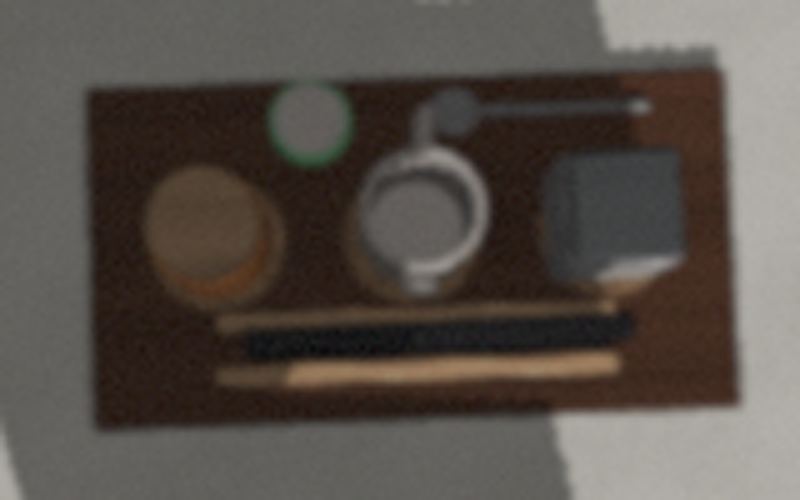

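View pics/c2.png

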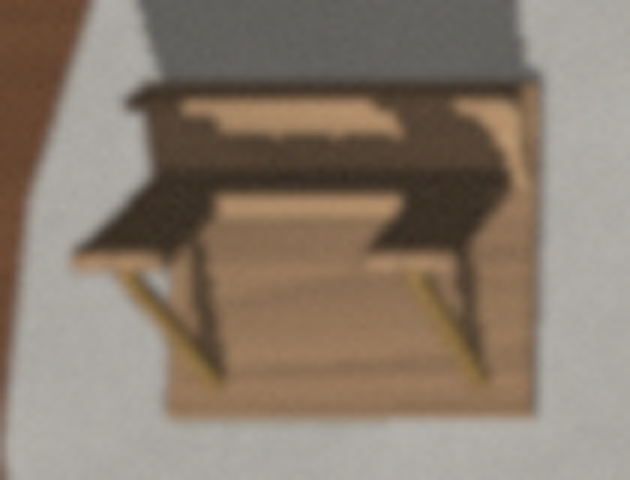

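Crop c1 confirms the choice. The jar is left (202,222), the jug is in the middle (425,212) with its handle to the front and spout to the back, and the tin is right (632,210). The black tablet sits between the rails (440,337). Crop c2 shows the stand base with bottom corners (168,415) and (536,415), and the lip at the top.

```bash
python3 - <<'E'
from h import *
m=cams.camera_model("top")
w=lambda u,v,z,s,o:np.round(onz(m,u/s+o[0]-.0,v/s+o[1],z)[:2]*1000,1)
o=(240,150)
T=np.array([w(u,v,.012,5,o) for u,v in[(88,92),(722,70),(740,405),(97,430)]]);c=T.mean(0)
e=(T[0]+T[3]-T[1]-T[2])/2;yaw=np.arctan2(-e[0],e[1])
print("tray",T.tolist(),c,"L",np.hypot(*e),"yaw",np.degrees(yaw))
f=np.array([np.cos(yaw),np.sin(yaw)]);l=np.array([-f[1],f[0]])
for n,x,y in[("jar",5,90),("jug",5,0),("tin",5,-90),("tablet",-45,0)]:print(n,"expected",c+f*x+l*y)
for n,u,v,z in[("jar",202,222,.118),("jug",425,212,.118),("tin",632,210,.118),("tab",440,337,.132)]:print(n,w(u,v,z,5,o))
print("tabends",w(248,343,.132,5,o),w(632,326,.132,5,o))
o=(110,170)
S=[w(u,v,.01,6,o) for u,v in[(168,415),(536,415),(540,90)]];print("stand",S)
print("mat",[w(u,v,.004,1,(0,0)) for u,v in[(432,161),(497,161),(497,273),(429,271)]])
E
```

```text
tray [[633.8, 127.8], [636.8, -167.6], [480.6, -169.6], [477.6, 126.3]] [557.2   -20.775] L 295.6652203083751 yaw 0.5813679671330069
jar expected [561.28654761  69.27110002]
jug expected [562.19974261 -20.72426694]
tin expected [ 563.11293761 -110.71963391]
tablet expected [512.20231652 -21.2315975 ]
jar [562.2  69.5]
jug [564.  -22.8]
tin [ 562.5 -108.7]
tab [511.6 -26.8]
tabends [511.3  51. ] [ 513.9 -105.1]
stand [array([478.2, 402.3]), array([474.3, 263.5]), array([598.7, 261.3])]
mat [array([ 642.4, -282.2]), array([ 638.6, -437.2]), array([ 376.4, -420.6]), array([ 385.8, -262.3])]
```

Emit:
{"op": "move_arm", "data": {"targets": [{"dx": 0.59,"dy": 0.91,"dz": 0.06,"rz": -0.085},{"dx": 0.59,"dy": 0.91,"dz": 0.06,"rz": -0.085},{"dx": 0.59,"dy": 0.91,"dz": 0.06,"rz": -0.085},{"dx": 0.59,"dy": 0.91,"dz": 0.06,"rz": -0.085},{"dx": 0.59,"dy": 0.91,"dz": 0.06,"rz": -0.085},{"dx": 0.59,"dy": 0.91,"dz": 0.06,"rz": -0.085},{"dx": 0.59,"dy": 0.91,"dz": 0.06,"rz": -0.085},{"dx": 0.59,"dy": 0.91,"dz": 0.06,"rz": -0.085},{"dx": 0.59,"dy": 0.91,"dz": 0.06,"rz": -0.085},{"dx": 0.59,"dy": 0.91,"dz": 0.06,"rz": -0.085}], "claw": 100, "newtons": 35}}

```text
schema error: expected keys dx, dy, dz, rx, ry, rz
```

Emit:
{"op": "move_arm", "data": {"targets": [{"dx": 0.58,"dy": 0.91,"dz": 0.06},{"dx": 0.58,"dy": 0.91,"dz": 0.06},{"dx": 0.58,"dy": 0.91,"dz": 0.06},{"dx": 0.58,"dy": 0.91,"dz": 0.06},{"dx": 0.58,"dy": 0.91,"dz": 0.06},{"dx": 0.58,"dy": 0.91,"dz": 0.06},{"dx": 0.58,"dy": 0.91,"dz": 0.06},{"dx": 0.58,"dy": 0.91,"dz": 0.06},{"dx": 0.58,"dy": 0.91,"dz": 0.06},{"dx": 0.58,"dy": 0.91,"dz": 0.06}]}}

```text
schema error: expected keys dx, dy, dz, rx, ry, rz
```

```bash
python3 - <<'E'
from h import *
st();m=cams.camera_model("wrist");print(m)
im=cams.snapshot("wrist");cv2.imwrite("pics/w1.png",im[:,:,::-1])
E
```

```text
t 0.1 tcp [ 269.3 -563.3  230.4] yaw 25.5 z [-0.001  0.002 -1.   ] F [-0.6  0.2 -1.2] gap 1.0 g 0.0 q6 -0.18
{'fx': 327.47490471248676, 'fy': 327.47490471248676, 'cx': 317.13785302816933, 'cy': 202.4848495650147, 'extrinsics': array([[ 0.43074886, -0.90246881, -0.00233696, -0.6231451 ],
       [-0.85897434, -0.41078042,  0.30565098, -0.03908624],
       [-0.27680046, -0.12965143, -0.95214075,  0.37950954],
       [ 0.        ,  0.        ,  0.        ,  1.        ]])}
```

View pics/w1.png

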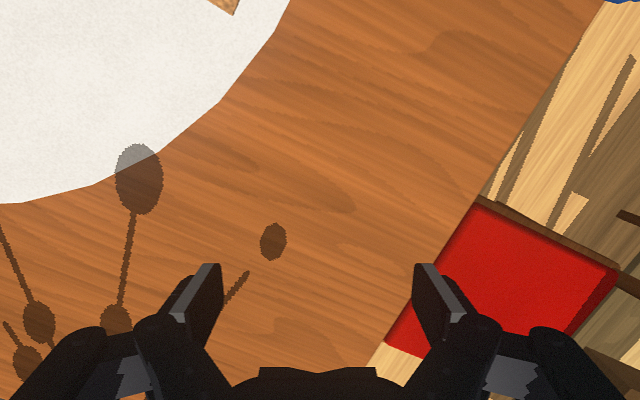

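The gripper is still at its start; the wrist camera looks forward past the fingertips, with image-up roughly the tool's +x. Every row needs all six keys.

Emit:
{"op": "move_arm", "data": {"targets": [{"dx": 0.46,"dy": 1,"dz": 0.1,"rx": 0,"ry": 0,"rz": -0.085},{"dx": 0.46,"dy": 1,"dz": 0.1,"rx": 0,"ry": 0,"rz": -0.085},{"dx": 0.46,"dy": 1,"dz": 0.1,"rx": 0,"ry": 0,"rz": -0.085},{"dx": 0.46,"dy": 1,"dz": 0.1,"rx": 0,"ry": 0,"rz": -0.085},{"dx": 0.46,"dy": 1,"dz": 0.1,"rx": 0,"ry": 0,"rz": -0.085},{"dx": 0.46,"dy": 1,"dz": 0.1,"rx": 0,"ry": 0,"rz": -0.085},{"dx": 0.46,"dy": 1,"dz": 0.1,"rx": 0,"ry": 0,"rz": -0.085},{"dx": 0.46,"dy": 1,"dz": 0.1,"rx": 0,"ry": 0,"rz": -0.085},{"dx": 0.46,"dy": 1,"dz": 0.1,"rx": 0,"ry": 0,"rz": -0.085},{"dx": 0.46,"dy": 1,"dz": 0.1,"rx": 0,"ry": 0,"rz": -0.085}], "claw": 100, "newtons": 35}}

```text
t: 1.4
tcp_pos: [0.3847, -0.3129, 0.2562]
tool_rot: [1.0, -0.0, -0.0, -0.0]
force: [0.2, -0.3, -0.1]
finger_gap: 1.001
gripper_force: 0.0
```

Emit:
{"op": "move_arm", "data": {"targets": [{"dx": 0.46,"dy": 1,"dz": 0.1,"rx": 0,"ry": 0,"rz": 0},{"dx": 0.46,"dy": 1,"dz": 0.1,"rx": 0,"ry": 0,"rz": 0},{"dx": 0.46,"dy": 1,"dz": 0.1,"rx": 0,"ry": 0,"rz": 0},{"dx": 0.46,"dy": 1,"dz": 0.1,"rx": 0,"ry": 0,"rz": 0},{"dx": 0.46,"dy": 1,"dz": 0.1,"rx": 0,"ry": 0,"rz": 0},{"dx": 0.46,"dy": 1,"dz": 0.1,"rx": 0,"ry": 0,"rz": 0},{"dx": 0.46,"dy": 1,"dz": 0.1,"rx": 0,"ry": 0,"rz": 0},{"dx": 0.46,"dy": 1,"dz": 0.1,"rx": 0,"ry": 0,"rz": 0},{"dx": 0.46,"dy": 1,"dz": 0.1,"rx": 0,"ry": 0,"rz": 0},{"dx": 0.2,"dy": 0.4,"dz": 0.1,"rx": 0,"ry": 0,"rz": 0}]}}

```text
t: 2.65
tcp_pos: [0.4931, -0.0777, 0.2812]
tool_rot: [1.0, 0.001, -0.0, -0.0]
force: [0.4, -0.8, 0.4]
finger_gap: 0.999
gripper_force: 0.0
```

```bash
python3 - <<'E'
from h import *
st();m=cams.camera_model("wrist");np.save("w2.npy",m,allow_pickle=True)
im=cams.snapshot("wrist");cv2.imwrite("pics/w2.png",im[:,:,::-1])
E
```

```text
t 2.65 tcp [493.1 -77.7 281.2] yaw 0.1 z [-0.001  0.    -1.   ] F [ 0.4 -0.8  0.4] gap 0.999 g 0.0 q6 1.19
```

View pics/w2.png

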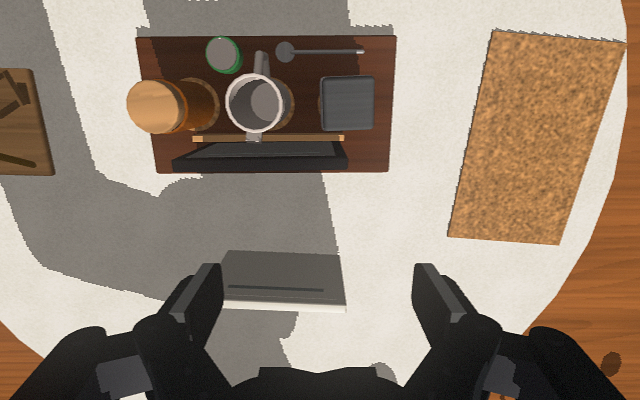

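Wrist view: tin (347,103), jug rim (256,103), jar lid (156,106), tablet top edge about (173–347,163), mat corners (491,30), (626,43), (560,245), (448,237).

```bash
python3 - <<'E'
from h import *
m=np.load("w2.npy",allow_pickle=True).item()
print("cam",ray(m,320,200)[0])
for n,u,v,z in[("tinbot-edge l",321,131,.102),("tinbotr",373,131,.102),("tintopl",323,76,.118),("tintopr",374,76,.118),("jug",256,103,.118),("jar",156,106,.118),("tabL",172,164,.132),("tabR",346,162,.132),("m",491,30,.004),("m",626,43,.004),("m",560,245,.004),("m",448,237,.004),("trayFL",136,37,.012),("FR",396,36,.012),("BR",388,171,.012),("BL",158,173,.012)]:
    print(n,np.round(onz(m,u,v,z)*1000,1))
E
```

```text
cam [ 0.57136161 -0.07721644  0.42254343]
tinbot-edge l [540.2 -80.6 102. ]
tinbotr [ 540.3 -130.5  102. ]
tintopl [588.7 -81.9 118. ]
tintopr [ 588.7 -126.2  118. ]
jug [566.1 -22.4 118. ]
jar [563.3  67.  118. ]
tabL [513.7  53.5 132. ]
tabR [ 515.9 -102.8  132. ]
m [ 644.8 -276.     4. ]
m [ 631.6 -434.7    4. ]
m [ 374.7 -417.1    4. ]
m [ 386.5 -258.9    4. ]
trayFL [635.6 128.7  12. ]
FR [ 637.1 -165.8   12. ]
BR [ 481.5 -167.4   12. ]
BL [478.2 126.9  12. ]
```

Emit:
{"op": "move_arm", "data": {"targets": [{"dx": 0.71,"dy": -0.29,"dz": -1,"rx": 0,"ry": 0,"rz": 0},{"dx": 0.71,"dy": -0.29,"dz": -1,"rx": 0,"ry": 0,"rz": 0},{"dx": 0.71,"dy": -0.29,"dz": -1,"rx": 0,"ry": 0,"rz": 0},{"dx": 0.71,"dy": -0.28,"dz": -1,"rx": 0,"ry": 0,"rz": 0},{"dx": 0,"dy": 0,"dz": -0.6,"rx": 0,"ry": 0,"rz": 0},{"dx": 0,"dy": 0,"dz": -1,"rx": 0,"ry": 0,"rz": 0},{"dx": 0,"dy": 0,"dz": -1,"rx": 0,"ry": 0,"rz": 0},{"dx": 0,"dy": 0,"dz": -1,"rx": 0,"ry": 0,"rz": 0},{"dx": 0,"dy": 0,"dz": -0.7,"rx": 0,"ry": 0,"rz": 0},{"dx": 0,"dy": 0,"dz": -0.3,"rx": 0,"ry": 0,"rz": 0}], "claw": 75}}

```text
t: 3.95
tcp_pos: [0.5632, -0.1076, 0.0656]
tool_rot: [1.0, 0.0, -0.001, -0.0]
force: [-0.8, -0.5, 1.8]
finger_gap: 0.752
gripper_force: 1.0
```

Emit:
{"op": "move_arm", "data": {"targets": [{"dx": 0,"dy": 0,"dz": 0,"rx": 0,"ry": 0,"rz": 0},{"dx": 0,"dy": 0,"dz": 0,"rx": 0,"ry": 0,"rz": 0},{"dx": 0,"dy": 0,"dz": 0,"rx": 0,"ry": 0,"rz": 0},{"dx": 0,"dy": 0,"dz": 0,"rx": 0,"ry": 0,"rz": 0},{"dx": 0,"dy": 0,"dz": 0,"rx": 0,"ry": 0,"rz": 0},{"dx": 0,"dy": 0,"dz": 0,"rx": 0,"ry": 0,"rz": 0},{"dx": 0,"dy": 0,"dz": 0,"rx": 0,"ry": 0,"rz": 0},{"dx": 0,"dy": 0,"dz": 0,"rx": 0,"ry": 0,"rz": 0},{"dx": 0,"dy": 0,"dz": 0,"rx": 0,"ry": 0,"rz": 0},{"dx": 0,"dy": 0,"dz": 0,"rx": 0,"ry": 0,"rz": 0}], "claw": 0, "newtons": 35}}

```text
t: 5.2
tcp_pos: [0.564, -0.1076, 0.0663]
tool_rot: [1.0, 0.0, 0.0, -0.0]
force: [-0.4, -1.1, -2.3]
finger_gap: 0.589
gripper_force: 38.2
```

Emit:
{"op": "move_arm", "data": {"targets": [{"dx": 0,"dy": 0,"dz": 0.6,"rx": 0,"ry": 0,"rz": 0},{"dx": 0,"dy": -0.4,"dz": 1,"rx": 0,"ry": 0,"rz": 0},{"dx": 0,"dy": -1,"dz": 0.4,"rx": 0,"ry": 0,"rz": 0},{"dx": 0,"dy": -1,"dz": 0,"rx": 0,"ry": 0,"rz": 0},{"dx": 0,"dy": -1,"dz": 0,"rx": 0,"ry": 0,"rz": 0},{"dx": -1,"dy": -1,"dz": 0,"rx": 0,"ry": 0,"rz": 0},{"dx": -1,"dy": -1,"dz": 0,"rx": 0,"ry": 0,"rz": 0},{"dx": -1,"dy": -1,"dz": 0,"rx": 0,"ry": 0,"rz": 0},{"dx": -1,"dy": -1,"dz": 0,"rx": 0,"ry": 0,"rz": 0},{"dx": -1,"dy": -1,"dz": 0,"rx": 0,"ry": 0,"rz": 0}]}}

```text
t: 6.45
tcp_pos: [0.4385, -0.3187, 0.1175]
tool_rot: [1.0, 0.0, 0.001, 0.001]
force: [-0.5, 0.4, -2.1]
finger_gap: 0.582
gripper_force: 38.3
```

Emit:
{"op": "move_arm", "data": {"targets": [{"dx": -0.4,"dy": -0.6,"dz": 0,"rx": 0,"ry": 0,"rz": 0},{"dx": 0,"dy": -0.38,"dz": -0.3,"rx": 0,"ry": 0,"rz": 0},{"dx": 0,"dy": 0,"dz": -0.8,"rx": 0,"ry": 0,"rz": 0},{"dx": 0,"dy": 0,"dz": -0.6,"rx": 0,"ry": 0,"rz": 0},{"dx": 0,"dy": 0,"dz": -0.3,"rx": 0,"ry": 0,"rz": 0},{"dx": 0,"dy": 0,"dz": -0.2,"rx": 0,"ry": 0,"rz": 0},{"dx": 0,"dy": 0,"dz": -0.1,"rx": 0,"ry": 0,"rz": 0},{"dx": 0,"dy": 0,"dz": 0,"rx": 0,"ry": 0,"rz": 0},{"dx": 0,"dy": 0,"dz": 0,"rx": 0,"ry": 0,"rz": 0},{"dx": 0,"dy": 0,"dz": 0,"rx": 0,"ry": 0,"rz": 0}]}}

```text
t: 7.7
tcp_pos: [0.4291, -0.3423, 0.0592]
tool_rot: [1.0, 0.0, 0.0, 0.0]
force: [-0.2, -0.1, -2.9]
finger_gap: 0.588
gripper_force: 38.3
```

Emit:
{"op": "move_arm", "data": {"targets": [{"dx": 0,"dy": 0,"dz": -0.02,"rx": 0,"ry": 0,"rz": 0},{"dx": 0,"dy": 0,"dz": 0,"rx": 0,"ry": 0,"rz": 0},{"dx": 0,"dy": 0,"dz": 0,"rx": 0,"ry": 0,"rz": 0},{"dx": 0,"dy": 0,"dz": 0,"rx": 0,"ry": 0,"rz": 0},{"dx": 0,"dy": 0,"dz": 0.6,"rx": 0,"ry": 0,"rz": 0},{"dx": 0,"dy": 0,"dz": 1,"rx": 0,"ry": 0,"rz": 0},{"dx": 0,"dy": 0,"dz": 1,"rx": 0,"ry": 0,"rz": 0},{"dx": 0,"dy": 0,"dz": 1,"rx": 0,"ry": 0,"rz": 0},{"dx": 0.5,"dy": 1,"dz": 0.3,"rx": 0,"ry": 0,"rz": 0},{"dx": 0.5,"dy": 1,"dz": 0.3,"rx": 0,"ry": 0,"rz": 0}], "claw": 75}}

```text
t: 8.95
tcp_pos: [0.4544, -0.292, 0.165]
tool_rot: [1.0, -0.0, 0.001, 0.001]
force: [1.0, -0.4, -0.4]
finger_gap: 0.751
gripper_force: 0.0
```

Emit:
{"op": "move_arm", "data": {"targets": [{"dx": 0.44,"dy": 1,"dz": 0,"rx": 0,"ry": 0,"rz": 0},{"dx": 0.44,"dy": 1,"dz": 0,"rx": 0,"ry": 0,"rz": 0},{"dx": 0.44,"dy": 1,"dz": 0,"rx": 0,"ry": 0,"rz": 0},{"dx": 0.44,"dy": 1,"dz": 0,"rx": 0,"ry": 0,"rz": 0},{"dx": 0.44,"dy": 1,"dz": 0,"rx": 0,"ry": 0,"rz": 0},{"dx": 0.44,"dy": 1,"dz": 0,"rx": 0,"ry": 0,"rz": 0},{"dx": 0.44,"dy": 1,"dz": 0,"rx": 0,"ry": 0,"rz": 0},{"dx": 0.44,"dy": 1,"dz": 0,"rx": 0,"ry": 0,"rz": 0},{"dx": 0.44,"dy": 1,"dz": 0,"rx": 0,"ry": 0,"rz": 0},{"dx": 0.44,"dy": 1,"dz": 0,"rx": 0,"ry": 0,"rz": 0}]}}

```text
t: 10.2
tcp_pos: [0.5645, -0.0413, 0.1644]
tool_rot: [1.0, 0.0, 0.001, 0.0]
force: [-0.2, 0.3, -0.0]
finger_gap: 0.748
gripper_force: 0.0
```

Emit:
{"op": "move_arm", "data": {"targets": [{"dx": 0.04,"dy": 0.79,"dz": 0,"rx": 0,"ry": 0,"rz": 0},{"dx": 0,"dy": 0,"dz": -0.4,"rx": 0,"ry": 0,"rz": 0},{"dx": 0,"dy": 0,"dz": -0.8,"rx": 0,"ry": 0,"rz": 0},{"dx": 0,"dy": 0,"dz": -1,"rx": 0,"ry": 0,"rz": 0},{"dx": 0,"dy": 0,"dz": -1,"rx": 0,"ry": 0,"rz": 0},{"dx": 0,"dy": 0,"dz": -0.5,"rx": 0,"ry": 0,"rz": 0},{"dx": 0,"dy": 0,"dz": -0.22,"rx": 0,"ry": 0,"rz": 0},{"dx": 0,"dy": 0,"dz": 0,"rx": 0,"ry": 0,"rz": 0},{"dx": 0,"dy": 0,"dz": 0,"rx": 0,"ry": 0,"rz": 0},{"dx": 0,"dy": 0,"dz": 0,"rx": 0,"ry": 0,"rz": 0}]}}

```text
t: 11.45
tcp_pos: [0.5655, -0.0224, 0.0661]
tool_rot: [1.0, 0.0, 0.001, 0.0]
force: [0.4, 1.3, 0.3]
finger_gap: 0.746
gripper_force: 0.0
```

```bash
python3 - <<'E'
from h import *
st();m=cams.camera_model("wrist");np.save("w3.npy",m,allow_pickle=True)
im=cams.snapshot("wrist");cv2.imwrite("pics/w3.png",im[:,:,::-1])
E
```

```text
t 11.45 tcp [565.5 -22.4  66.1] yaw 0.1 z [ 0.001 -0.    -1.   ] F [0.4 1.3 0.3] gap 0.746 g 0.0 q6 1.33
```

View pics/w3.png

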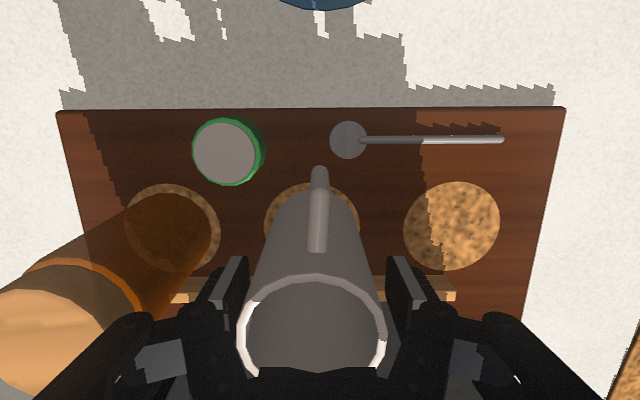

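The open fingers straddle the jug (rim centre about (312,335)), so it is well placed for closing.

Emit:
{"op": "move_arm", "data": {"targets": [{"dx": 0,"dy": 0,"dz": 0,"rx": 0,"ry": 0,"rz": 0},{"dx": 0,"dy": 0,"dz": 0,"rx": 0,"ry": 0,"rz": 0},{"dx": 0,"dy": 0,"dz": 0,"rx": 0,"ry": 0,"rz": 0},{"dx": 0,"dy": 0,"dz": 0,"rx": 0,"ry": 0,"rz": 0},{"dx": 0,"dy": 0,"dz": 0,"rx": 0,"ry": 0,"rz": 0},{"dx": 0,"dy": 0,"dz": 0,"rx": 0,"ry": 0,"rz": 0},{"dx": 0,"dy": 0,"dz": 0.6,"rx": 0,"ry": 0,"rz": 0},{"dx": 0,"dy": 0,"dz": 1,"rx": 0,"ry": 0,"rz": 0},{"dx": 0,"dy": -0.5,"dz": 0.4,"rx": 0,"ry": 0,"rz": 0},{"dx": 0,"dy": -1,"dz": 0,"rx": 0,"ry": 0,"rz": 0}], "claw": 0, "newtons": 35}}

```text
t: 12.75
tcp_pos: [0.5653, -0.0604, 0.1163]
tool_rot: [1.0, 0.001, 0.001, 0.0]
force: [1.6, 0.8, -3.3]
finger_gap: 0.607
gripper_force: 37.2
```

Emit:
{"op": "move_arm", "data": {"targets": [{"dx": 0,"dy": -1,"dz": 0,"rx": 0,"ry": 0,"rz": 0},{"dx": 0,"dy": -1,"dz": 0,"rx": 0,"ry": 0,"rz": 0},{"dx": 0,"dy": -1,"dz": 0,"rx": 0,"ry": 0,"rz": 0},{"dx": 0,"dy": -1,"dz": 0,"rx": 0,"ry": 0,"rz": 0},{"dx": -0.3,"dy": -1,"dz": 0,"rx": 0,"ry": 0,"rz": 0},{"dx": -0.3,"dy": -1,"dz": 0,"rx": 0,"ry": 0,"rz": 0},{"dx": -0.3,"dy": -1,"dz": 0,"rx": 0,"ry": 0,"rz": 0},{"dx": -0.3,"dy": -1,"dz": 0,"rx": 0,"ry": 0,"rz": 0},{"dx": -0.4,"dy": -1,"dz": 0,"rx": 0,"ry": 0,"rz": 0},{"dx": -0.4,"dy": -1,"dz": 0,"rx": 0,"ry": 0,"rz": 0}]}}

```text
t: 14.0
tcp_pos: [0.5138, -0.3113, 0.1149]
tool_rot: [1.0, 0.0, -0.001, -0.0]
force: [1.1, 1.1, -2.9]
finger_gap: 0.608
gripper_force: 37.1
```

Emit:
{"op": "move_arm", "data": {"targets": [{"dx": -0.2,"dy": -0.8,"dz": 0,"rx": 0,"ry": 0,"rz": 0},{"dx": 0,"dy": -0.7,"dz": -0.3,"rx": 0,"ry": 0,"rz": 0},{"dx": 0,"dy": 0,"dz": -0.8,"rx": 0,"ry": 0,"rz": 0},{"dx": 0,"dy": 0,"dz": -0.6,"rx": 0,"ry": 0,"rz": 0},{"dx": 0,"dy": 0,"dz": -0.3,"rx": 0,"ry": 0,"rz": 0},{"dx": 0,"dy": 0,"dz": -0.2,"rx": 0,"ry": 0,"rz": 0},{"dx": 0,"dy": 0,"dz": -0.1,"rx": 0,"ry": 0,"rz": 0},{"dx": 0,"dy": 0,"dz": 0,"rx": 0,"ry": 0,"rz": 0},{"dx": 0,"dy": 0,"dz": 0,"rx": 0,"ry": 0,"rz": 0},{"dx": 0,"dy": 0,"dz": 0,"rx": 0,"ry": 0,"rz": 0}]}}

```text
t: 15.25
tcp_pos: [0.5101, -0.3476, 0.0581]
tool_rot: [1.0, 0.0, 0.0, 0.0]
force: [0.1, -0.1, -2.9]
finger_gap: 0.608
gripper_force: 37.2
```

Emit:
{"op": "move_arm", "data": {"targets": [{"dx": 0,"dy": 0,"dz": 0,"rx": 0,"ry": 0,"rz": 0},{"dx": 0,"dy": 0,"dz": 0,"rx": 0,"ry": 0,"rz": 0},{"dx": 0,"dy": 0,"dz": 0,"rx": 0,"ry": 0,"rz": 0},{"dx": 0,"dy": 0,"dz": 0,"rx": 0,"ry": 0,"rz": 0},{"dx": 0,"dy": 0,"dz": 0.6,"rx": 0,"ry": 0,"rz": 0},{"dx": 0,"dy": 0,"dz": 1,"rx": 0,"ry": 0,"rz": 0},{"dx": 0,"dy": 0,"dz": 1,"rx": 0,"ry": 0,"rz": 0},{"dx": 0,"dy": 0,"dz": 1,"rx": 0,"ry": 0,"rz": 0},{"dx": 0,"dy": 1,"dz": 0.3,"rx": 0,"ry": 0,"rz": 0},{"dx": 0,"dy": 1,"dz": 0.3,"rx": 0,"ry": 0,"rz": 0}], "claw": 75}}

```text
t: 16.5
tcp_pos: [0.5093, -0.2949, 0.163]
tool_rot: [1.0, 0.0, -0.001, -0.001]
force: [1.7, 0.2, -0.8]
finger_gap: 0.747
gripper_force: 0.0
```

Emit:
{"op": "move_arm", "data": {"targets": [{"dx": 0.2,"dy": 1,"dz": 0,"rx": 0,"ry": 0,"rz": 0},{"dx": 0.2,"dy": 1,"dz": 0,"rx": 0,"ry": 0,"rz": 0},{"dx": 0.2,"dy": 1,"dz": 0,"rx": 0,"ry": 0,"rz": 0},{"dx": 0.2,"dy": 1,"dz": 0,"rx": 0,"ry": 0,"rz": 0},{"dx": 0.2,"dy": 1,"dz": 0,"rx": 0,"ry": 0,"rz": 0},{"dx": 0.2,"dy": 1,"dz": 0,"rx": 0,"ry": 0,"rz": 0},{"dx": 0.2,"dy": 1,"dz": 0,"rx": 0,"ry": 0,"rz": 0},{"dx": 0.2,"dy": 1,"dz": 0,"rx": 0,"ry": 0,"rz": 0},{"dx": 0.2,"dy": 1,"dz": 0,"rx": 0,"ry": 0,"rz": 0},{"dx": 0.2,"dy": 1,"dz": 0,"rx": 0,"ry": 0,"rz": 0}]}}

```text
t: 17.75
tcp_pos: [0.5582, -0.0443, 0.1621]
tool_rot: [1.0, 0.001, -0.002, -0.001]
force: [-0.3, -0.4, -0.6]
finger_gap: 0.75
gripper_force: 0.0
```

Emit:
{"op": "move_arm", "data": {"targets": [{"dx": 0.12,"dy": 1,"dz": 0,"rx": 0,"ry": 0,"rz": 0},{"dx": 0,"dy": 1,"dz": 0,"rx": 0,"ry": 0,"rz": 0},{"dx": 0,"dy": 1,"dz": 0,"rx": 0,"ry": 0,"rz": 0},{"dx": 0,"dy": 1,"dz": 0,"rx": 0,"ry": 0,"rz": 0},{"dx": 0,"dy": 0.63,"dz": 0,"rx": 0,"ry": 0,"rz": 0},{"dx": 0,"dy": 0,"dz": -0.9,"rx": 0,"ry": 0,"rz": 0},{"dx": 0,"dy": 0,"dz": -1,"rx": 0,"ry": 0,"rz": 0},{"dx": 0,"dy": 0,"dz": -1,"rx": 0,"ry": 0,"rz": 0},{"dx": 0,"dy": 0,"dz": -0.7,"rx": 0,"ry": 0,"rz": 0},{"dx": 0,"dy": 0,"dz": -0.28,"rx": 0,"ry": 0,"rz": 0}]}}

```text
t: 19.0
tcp_pos: [0.5621, 0.0687, 0.0647]
tool_rot: [1.0, 0.0, -0.001, -0.0]
force: [0.3, 0.9, 0.4]
finger_gap: 0.749
gripper_force: 0.0
```

Emit:
{"op": "move_arm", "data": {"targets": [{"dx": 0,"dy": 0,"dz": 0,"rx": 0,"ry": 0,"rz": 0},{"dx": 0,"dy": 0,"dz": 0,"rx": 0,"ry": 0,"rz": 0},{"dx": 0,"dy": 0,"dz": 0,"rx": 0,"ry": 0,"rz": 0},{"dx": 0,"dy": 0,"dz": 0,"rx": 0,"ry": 0,"rz": 0},{"dx": 0,"dy": 0,"dz": 0,"rx": 0,"ry": 0,"rz": 0},{"dx": 0,"dy": 0,"dz": 0,"rx": 0,"ry": 0,"rz": 0},{"dx": 0,"dy": 0,"dz": 0.6,"rx": 0,"ry": 0,"rz": 0},{"dx": 0,"dy": 0,"dz": 1,"rx": 0,"ry": 0,"rz": 0},{"dx": 0,"dy": -0.5,"dz": 0.4,"rx": 0,"ry": 0,"rz": 0},{"dx": 0,"dy": -1,"dz": 0,"rx": 0,"ry": 0,"rz": 0}], "claw": 0, "newtons": 35}}

```text
t: 20.25
tcp_pos: [0.5637, 0.0305, 0.1174]
tool_rot: [1.0, 0.001, 0.001, 0.0]
force: [0.3, -0.9, -2.8]
finger_gap: 0.597
gripper_force: 37.8
```

Emit:
{"op": "move_arm", "data": {"targets": [{"dx": 0.15,"dy": -1,"dz": 0,"rx": 0,"ry": 0,"rz": 0},{"dx": 0.15,"dy": -1,"dz": 0,"rx": 0,"ry": 0,"rz": 0},{"dx": 0.15,"dy": -1,"dz": 0,"rx": 0,"ry": 0,"rz": 0},{"dx": 0.15,"dy": -1,"dz": 0,"rx": 0,"ry": 0,"rz": 0},{"dx": 0.15,"dy": -1,"dz": 0,"rx": 0,"ry": 0,"rz": 0},{"dx": 0.15,"dy": -1,"dz": 0,"rx": 0,"ry": 0,"rz": 0},{"dx": 0.15,"dy": -1,"dz": 0,"rx": 0,"ry": 0,"rz": 0},{"dx": 0.15,"dy": -1,"dz": 0,"rx": 0,"ry": 0,"rz": 0},{"dx": 0.15,"dy": -1,"dz": 0,"rx": 0,"ry": 0,"rz": 0},{"dx": 0.15,"dy": -1,"dz": 0,"rx": 0,"ry": 0,"rz": 0}]}}

```text
t: 21.5
tcp_pos: [0.6007, -0.2208, 0.1158]
tool_rot: [1.0, 0.0, -0.0, -0.0]
force: [-0.3, 0.3, -2.9]
finger_gap: 0.598
gripper_force: 37.8
```

Emit:
{"op": "move_arm", "data": {"targets": [{"dx": 0,"dy": -1,"dz": 0,"rx": 0,"ry": 0,"rz": 0},{"dx": 0,"dy": -1,"dz": 0,"rx": 0,"ry": 0,"rz": 0},{"dx": 0,"dy": -1,"dz": 0,"rx": 0,"ry": 0,"rz": 0},{"dx": 0,"dy": -1,"dz": 0,"rx": 0,"ry": 0,"rz": 0},{"dx": 0,"dy": -1,"dz": -0.3,"rx": 0,"ry": 0,"rz": 0},{"dx": 0,"dy": -0.36,"dz": -0.3,"rx": 0,"ry": 0,"rz": 0},{"dx": 0,"dy": 0,"dz": -0.8,"rx": 0,"ry": 0,"rz": 0},{"dx": 0,"dy": 0,"dz": -0.5,"rx": 0,"ry": 0,"rz": 0},{"dx": 0,"dy": 0,"dz": -0.25,"rx": 0,"ry": 0,"rz": 0},{"dx": 0,"dy": 0,"dz": -0.1,"rx": 0,"ry": 0,"rz": 0}]}}

```text
t: 22.75
tcp_pos: [0.6005, -0.3522, 0.0589]
tool_rot: [1.0, 0.001, -0.0, -0.0]
force: [0.6, -1.3, -3.2]
finger_gap: 0.602
gripper_force: 37.9
```

Emit:
{"op": "move_arm", "data": {"targets": [{"dx": 0,"dy": 0,"dz": -0.04,"rx": 0,"ry": 0,"rz": 0},{"dx": 0,"dy": 0,"dz": 0,"rx": 0,"ry": 0,"rz": 0},{"dx": 0,"dy": 0,"dz": 0,"rx": 0,"ry": 0,"rz": 0},{"dx": 0,"dy": 0,"dz": 0,"rx": 0,"ry": 0,"rz": 0},{"dx": 0,"dy": 0,"dz": 0.6,"rx": 0,"ry": 0,"rz": 0},{"dx": 0,"dy": 0,"dz": 1,"rx": 0,"ry": 0,"rz": 0},{"dx": 0,"dy": 0,"dz": 1,"rx": 0,"ry": 0,"rz": 0},{"dx": 0,"dy": 0,"dz": 1,"rx": 0,"ry": 0,"rz": 0},{"dx": -0.4,"dy": 1,"dz": 0.5,"rx": 0,"ry": 0,"rz": 0.3},{"dx": -0.4,"dy": 1,"dz": 0.5,"rx": 0,"ry": 0,"rz": 0.3}], "claw": 75}}

```text
t: 24.0
tcp_pos: [0.5806, -0.3031, 0.1755]
tool_rot: [0.987, 0.159, 0.001, 0.001]
force: [1.2, -0.4, 0.3]
finger_gap: 0.753
gripper_force: 0.0
```

Emit:
{"op": "move_arm", "data": {"targets": [{"dx": -0.26,"dy": 1,"dz": 0.2,"rx": 0,"ry": 0,"rz": 0.24},{"dx": -0.26,"dy": 1,"dz": 0.2,"rx": 0,"ry": 0,"rz": 0.24},{"dx": -0.26,"dy": 1,"dz": 0.2,"rx": 0,"ry": 0,"rz": 0.24},{"dx": -0.26,"dy": 1,"dz": 0.2,"rx": 0,"ry": 0,"rz": 0.24},{"dx": -0.26,"dy": 1,"dz": 0.2,"rx": 0,"ry": 0,"rz": 0.24},{"dx": -0.26,"dy": 1,"dz": 0.2,"rx": 0,"ry": 0,"rz": 0.24},{"dx": -0.26,"dy": 1,"dz": 0.2,"rx": 0,"ry": 0,"rz": 0.24},{"dx": -0.26,"dy": 1,"dz": 0.2,"rx": 0,"ry": 0,"rz": 0.24},{"dx": -0.26,"dy": 1,"dz": 0.2,"rx": 0,"ry": 0,"rz": 0.24},{"dx": -0.26,"dy": 1,"dz": 0.2,"rx": 0,"ry": 0,"rz": 0.24}]}}

```text
t: 25.25
tcp_pos: [0.5156, -0.0525, 0.225]
tool_rot: [0.705, 0.709, 0.0, 0.001]
force: [-0.0, -0.1, -0.5]
finger_gap: 0.745
gripper_force: 0.0
```

```bash
python3 - <<'E'
from h import *
st();m=cams.camera_model("wrist");np.save("w4.npy",m,allow_pickle=True)
im=cams.snapshot("wrist")[:,:,::-1];s=cams.snapshot("side")[:,:,::-1]
cv2.imwrite("pics/w4.png",im)
cv2.imwrite("pics/s4.png",cv2.resize(s[100:240,240:400],None,fx=4,fy=4))
st()
E
```

```text
t 25.25 tcp [515.6 -52.5 225. ] yaw 90.3 z [ 0.002 -0.001 -1.   ] F [-0.  -0.1 -0.5] gap 0.745 g 0.0 q6 -0.32
t 25.35 tcp [514.9 -51.1 225.1] yaw 90.2 z [ 0.001  0.    -1.   ] F [-0.7 -0.2  1.3] gap 0.748 g 0.0 q6 -0.32
```

View pics/w4.png

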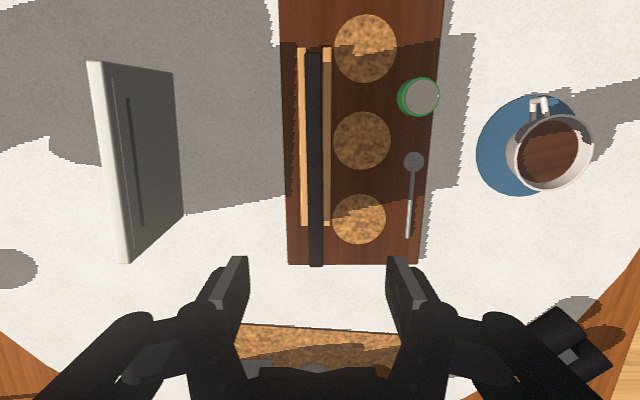

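View pics/s4.png

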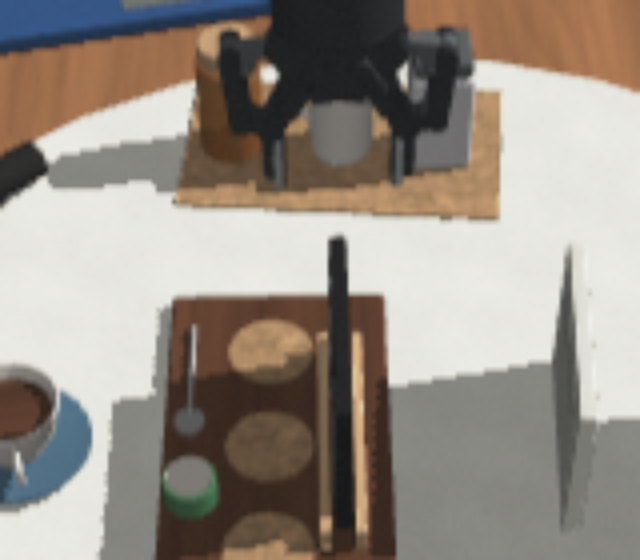

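All three stand upright on the mat. In the wrist view the tablet's top edge runs from (314,52) to (316,267).

```bash
python3 - <<'E'
from h import *
m=np.load("w4.npy",allow_pickle=True).item()
for n,u,v,z in[("tabFarL",306,52,.132),("FarR",322,52,.132),("nearL",309,267,.132),("nearR",324,267,.132),("spot jar",365,48,.012),("spot jug",362,140,.012),("spot tin",359,219,.012),("railfar",302,48,.032),("railnear",305,226,.032)]: print(n,np.round(onz(m,u,v,z)*1000,1))
E
```

```text
tabFarL [507.6  54.7 132. ]
FarR [518.1  54.7 132. ]
nearL [ 509.  -103.2  132. ]
nearR [ 521.1 -103.2  132. ]
spot jar [562.4  72.9  12. ]
spot jug [563.6 -17.   12. ]
spot tin [ 564.4 -107.4   12. ]
railfar [501.  70.  32.]
railnear [ 502.6 -108.2   32. ]
```

Emit:
{"op": "move_arm", "data": {"targets": [{"dx": -0.03,"dy": 0.53,"dz": -0.5,"rx": 0,"ry": 0,"rz": 0},{"dx": 0,"dy": 0.53,"dz": -0.5,"rx": 0,"ry": 0,"rz": 0},{"dx": 0,"dy": 0,"dz": -0.9,"rx": 0,"ry": 0,"rz": 0},{"dx": 0,"dy": 0,"dz": -0.9,"rx": 0,"ry": 0,"rz": 0},{"dx": 0,"dy": 0,"dz": -0.9,"rx": 0,"ry": 0,"rz": 0},{"dx": 0,"dy": 0,"dz": -0.9,"rx": 0,"ry": 0,"rz": 0},{"dx": 0,"dy": 0,"dz": -0.5,"rx": 0,"ry": 0,"rz": 0},{"dx": 0,"dy": 0,"dz": -0.2,"rx": 0,"ry": 0,"rz": 0},{"dx": 0,"dy": 0,"dz": 0,"rx": 0,"ry": 0,"rz": 0},{"dx": 0,"dy": 0,"dz": 0,"rx": 0,"ry": 0,"rz": 0}], "claw": 45}}

```text
t: 26.6
tcp_pos: [0.5153, -0.0267, 0.0917]
tool_rot: [0.707, 0.707, 0.0, 0.001]
force: [0.8, -0.0, 0.4]
finger_gap: 0.451
gripper_force: 0.0
```

Emit:
{"op": "move_arm", "data": {"targets": [{"dx": 0,"dy": 0,"dz": 0,"rx": 0,"ry": 0,"rz": 0},{"dx": 0,"dy": 0,"dz": 0,"rx": 0,"ry": 0,"rz": 0},{"dx": 0,"dy": 0,"dz": 0,"rx": 0,"ry": 0,"rz": 0},{"dx": 0,"dy": 0,"dz": 0,"rx": 0,"ry": 0,"rz": 0},{"dx": 0,"dy": 0,"dz": 0,"rx": 0,"ry": 0,"rz": 0},{"dx": 0,"dy": 0,"dz": 0,"rx": 0,"ry": 0,"rz": 0},{"dx": 0,"dy": 0,"dz": 0,"rx": 0,"ry": 0,"rz": 0},{"dx": 0,"dy": 0,"dz": 0,"rx": 0,"ry": 0,"rz": 0},{"dx": 0,"dy": 0,"dz": 0,"rx": 0,"ry": 0,"rz": 0},{"dx": 0,"dy": 0,"dz": 0,"rx": 0,"ry": 0,"rz": 0}], "claw": 0, "newtons": 60}}

```text
t: 27.85
tcp_pos: [0.5148, -0.0267, 0.0917]
tool_rot: [0.707, 0.707, 0.0, 0.0]
force: [-1.6, -0.3, 5.4]
finger_gap: 0.135
gripper_force: 59.4
```

Emit:
{"op": "move_arm", "data": {"targets": [{"dx": 0,"dy": 0,"dz": 0.3,"rx": 0,"ry": 0,"rz": 0},{"dx": 0,"dy": 0,"dz": 0.7,"rx": 0,"ry": 0,"rz": 0},{"dx": 0,"dy": 0,"dz": 1,"rx": 0,"ry": 0,"rz": 0},{"dx": 0,"dy": 0,"dz": 1,"rx": 0,"ry": 0,"rz": 0},{"dx": 0,"dy": 0,"dz": 1,"rx": 0,"ry": 0,"rz": 0},{"dx": 0,"dy": 0.8,"dz": 0.2,"rx": 0,"ry": 0,"rz": 0},{"dx": 0,"dy": 1,"dz": 0.2,"rx": 0,"ry": 0,"rz": 0},{"dx": 0,"dy": 1,"dz": 0.2,"rx": 0,"ry": 0,"rz": 0},{"dx": 0,"dy": 1,"dz": 0.2,"rx": 0,"ry": 0,"rz": 0},{"dx": 0,"dy": 1,"dz": 0.2,"rx": 0,"ry": 0,"rz": 0}]}}

```text
t: 29.1
tcp_pos: [0.5141, 0.0942, 0.2159]
tool_rot: [0.707, 0.707, -0.0, -0.0]
force: [-0.2, -0.0, -2.4]
finger_gap: 0.133
gripper_force: 58.5
```

Emit:
{"op": "move_arm", "data": {"targets": [{"dx": 0.12,"dy": 0.8,"dz": 0.15,"rx": 0,"ry": 0,"rz": 0},{"dx": 0.12,"dy": 0.8,"dz": 0.15,"rx": 0,"ry": 0,"rz": 0},{"dx": 0.12,"dy": 0.7,"dz": 0.15,"rx": 0,"ry": 0,"rz": 0},{"dx": 0.12,"dy": 0.6,"dz": 0.15,"rx": 0,"ry": 0,"rz": 0},{"dx": 0.12,"dy": 0.5,"dz": 0.15,"rx": 0,"ry": 0,"rz": 0},{"dx": 0.12,"dy": 0.4,"dz": 0.15,"rx": 0,"ry": 0,"rz": 0},{"dx": 0.12,"dy": 0.4,"dz": 0.15,"rx": 0,"ry": 0,"rz": 0},{"dx": 0.12,"dy": 0.4,"dz": 0.15,"rx": 0,"ry": 0,"rz": 0},{"dx": 0.1,"dy": 0.4,"dz": 0.15,"rx": 0,"ry": 0,"rz": 0},{"dx": 0,"dy": 0,"dz": 0,"rx": 0,"ry": 0,"rz": 0}]}}

```text
t: 30.35
tcp_pos: [0.5417, 0.2191, 0.2502]
tool_rot: [0.707, 0.708, 0.0, 0.0]
force: [0.4, 0.4, -3.0]
finger_gap: 0.132
gripper_force: 58.6
```

```bash
python3 - <<'E'
from h import *
st();m=cams.camera_model("wrist");np.save("w5.npy",m,allow_pickle=True)
im=cams.snapshot("wrist")[:,:,::-1];cv2.imwrite("pics/w5.png",im)
E
```

```text
t 30.35 tcp [541.7 219.1 250.2] yaw 90.1 z [ 0.001  0.    -1.   ] F [ 0.4  0.4 -3. ] gap 0.132 g 58.6 q6 0.19
```

View pics/w5.png

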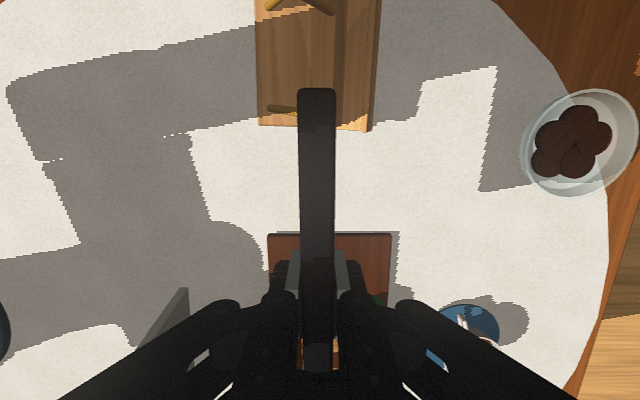

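The stand's back-right base corner is at (258,124) and its front-right corner near (372,131). The tablet's far top edge is at (317,88).

```bash
python3 - <<'E'
from h import *
m=np.load("w5.npy",allow_pickle=True).item()
for z in(.0,.01,.02,.04):
  print(z,[np.round(onz(m,u,v,z)[:2]*1000,1) for u,v in[(258,124),(256,15),(372,131),(382,0)]])
print("tab far end",[np.round(onz(m,u,v,.2905)*1000,1) for u,v in[(299,88),(336,88)]])
im=cv2.imread("pics/top0.png");m=cams.camera_model("top")
g=cv2.resize(cv2.cvtColor(im[170:250,110:215],cv2.COLOR_BGR2GRAY),None,fx=6,fy=6,interpolation=cv2.INTER_CUBIC)
# slat tops (upper ends, z=30+85*cos25=107) outer extremes and lip ends from crop c2
for n,u,v,z in[("slatL out",75,262,.107),("slatL in",165,262,.107),("slatR in",370,262,.107),("slatR out",452,262,.107),("lipL",130,95,.047),("lipR",540,80,.047)]: print(n,np.round(onz(m,u/6+110,v/6+170,z)*1000,1))
E
```

```text
0.0 [array([472.8, 268.3]), array([476.8, 381. ]), array([606.1, 260.4]), array([609.5, 395.2])]
0.01 [array([474.5, 269.1]), array([478.4, 378.9]), array([604.5, 261.4]), array([607.8, 392.7])]
0.02 [array([476.2, 269.8]), array([480. , 376.8]), array([602.8, 262.4]), array([606. , 390.3])]
0.04 [array([479.7, 271.4]), array([483.3, 372.6]), array([599.5, 264.3]), array([602.5, 385.3])]
tab far end [array([535.7, 300.8, 290.5]), array([546.5, 300.8, 290.5])]
slatL out [531.9 396.6 107. ]
slatL in [531.  365.9 107. ]
slatR in [529.1 295.8 107. ]
slatR out [528.4 267.7 107. ]
lipL [596.4 402.6  47. ]
lipR [598.1 252.1  47. ]
```

Emit:
{"op": "move_arm", "data": {"targets": [{"dx": -0.13,"dy": 0.5,"dz": -0.2,"rx": 0,"ry": -0.1,"rz": -0.007},{"dx": -0.13,"dy": 0.5,"dz": -0.2,"rx": 0,"ry": -0.1,"rz": -0.007},{"dx": -0.13,"dy": 0.5,"dz": -0.2,"rx": 0,"ry": -0.1,"rz": -0.007},{"dx": -0.13,"dy": 0.5,"dz": -0.2,"rx": 0,"ry": -0.1,"rz": -0.007},{"dx": -0.13,"dy": 0.5,"dz": -0.2,"rx": 0,"ry": -0.1,"rz": -0.007},{"dx": -0.13,"dy": 0.5,"dz": -0.2,"rx": 0,"ry": -0.1,"rz": -0.007},{"dx": -0.13,"dy": 0.5,"dz": -0.2,"rx": 0,"ry": -0.1,"rz": -0.007},{"dx": -0.13,"dy": 0.5,"dz": -0.2,"rx": 0,"ry": -0.1,"rz": -0.007},{"dx": -0.27,"dy": 0.45,"dz": -0.4,"rx": 0,"ry": -0.033,"rz": 0},{"dx": 0,"dy": 0,"dz": 0,"rx": 0,"ry": 0,"rz": 0}]}}

```text
t: 31.65
tcp_pos: [0.5066, 0.3292, 0.1984]
tool_rot: [0.7, 0.681, 0.151, 0.152]
force: [0.4, -0.4, -2.4]
finger_gap: 0.128
gripper_force: 58.9
```

```bash
python3 - <<'E'
from h import *
st();s=cams.snapshot("side")[:,:,::-1];t=cams.snapshot("top")[:,:,::-1]
a=cv2.resize(s[230:390,230:390],None,fx=2.5,fy=2.5,interpolation=cv2.INTER_CUBIC);b=cv2.resize(t[130:290,80:240],None,fx=2.5,fy=2.5,interpolation=cv2.INTER_CUBIC)
cv2.imwrite("pics/st6.png",np.hstack([a,b]))
E
```

```text
t 31.65 tcp [506.6 329.2 198.4] yaw 88.5 z [ 0.419 -0.008 -0.908] F [ 0.4 -0.4 -2.4] gap 0.128 g 58.9 q6 0.83
```

View pics/st6.png

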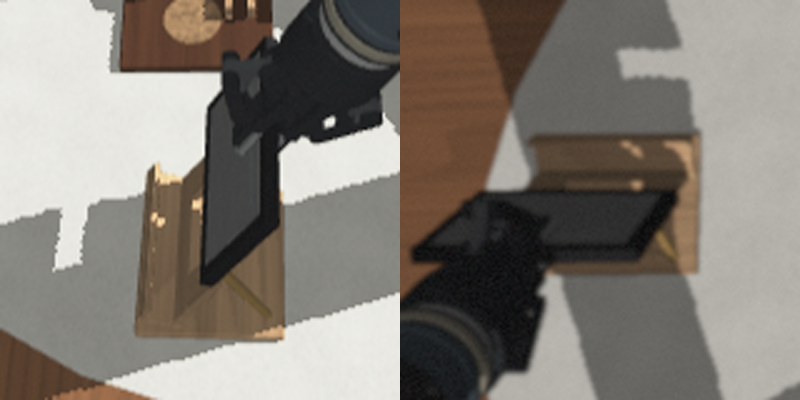

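Left panel (side view) shows the tablet tilted parallel to the back, screen to the front, above the stand. Right panel (top view) shows it spanning the base. Descending along the slope.

Emit:
{"op": "move_arm", "data": {"targets": [{"dx": 0.2,"dy": 0.05,"dz": 0.08,"rx": 0,"ry": 0,"rz": 0},{"dx": 0.11,"dy": 0,"dz": -0.24,"rx": 0,"ry": 0,"rz": 0},{"dx": 0.11,"dy": 0,"dz": -0.24,"rx": 0,"ry": 0,"rz": 0},{"dx": 0.11,"dy": 0,"dz": -0.24,"rx": 0,"ry": 0,"rz": 0},{"dx": 0.11,"dy": 0,"dz": -0.24,"rx": 0,"ry": 0,"rz": 0},{"dx": 0.11,"dy": 0,"dz": -0.24,"rx": 0,"ry": 0,"rz": 0},{"dx": 0.11,"dy": 0,"dz": -0.24,"rx": 0,"ry": 0,"rz": 0},{"dx": 0.11,"dy": 0,"dz": -0.24,"rx": 0,"ry": 0,"rz": 0},{"dx": 0.11,"dy": 0,"dz": -0.24,"rx": 0,"ry": 0,"rz": 0},{"dx": 0.11,"dy": 0,"dz": -0.24,"rx": 0,"ry": 0,"rz": 0}]}}

```text
t: 33.0
tcp_pos: [0.5385, 0.3309, 0.1474]
tool_rot: [0.7, 0.68, 0.153, 0.153]
force: [-0.3, 0.4, -2.4]
finger_gap: 0.134
gripper_force: 59.0
```

```bash
python3 - <<'E'
from h import *
st();s=cams.snapshot("side")[:,:,::-1];t=cams.snapshot("top")[:,:,::-1]
a=cv2.resize(s[230:390,230:390],None,fx=2.5,fy=2.5,interpolation=cv2.INTER_CUBIC);b=cv2.resize(t[130:290,80:240],None,fx=2.5,fy=2.5,interpolation=cv2.INTER_CUBIC)
cv2.imwrite("pics/st7.png",np.hstack([a,b]))
E
```

```text
t 33.0 tcp [538.5 330.9 147.4] yaw 88.4 z [ 0.422 -0.006 -0.906] F [-0.3  0.4 -2.4] gap 0.134 g 59.0 q6 0.88
```

View pics/st7.png

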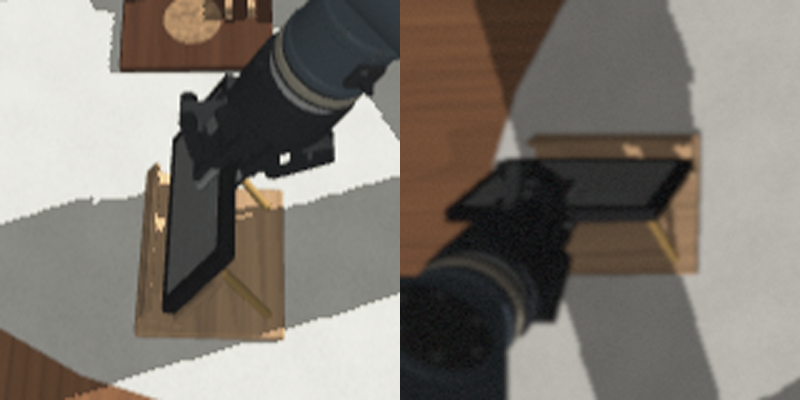

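The tablet is now between the slats and the lip, with no contact force. Lowering further.

Emit:
{"op": "move_arm", "data": {"targets": [{"dx": 0.07,"dy": 0,"dz": -0.177,"rx": 0,"ry": 0,"rz": 0},{"dx": 0.07,"dy": 0,"dz": -0.177,"rx": 0,"ry": 0,"rz": 0},{"dx": 0.07,"dy": 0,"dz": -0.177,"rx": 0,"ry": 0,"rz": 0},{"dx": 0.07,"dy": 0,"dz": -0.177,"rx": 0,"ry": 0,"rz": 0},{"dx": 0.07,"dy": 0,"dz": -0.177,"rx": 0,"ry": 0,"rz": 0},{"dx": 0.07,"dy": 0,"dz": -0.177,"rx": 0,"ry": 0,"rz": 0},{"dx": 0.07,"dy": 0,"dz": -0.177,"rx": 0,"ry": 0,"rz": 0},{"dx": 0.07,"dy": 0,"dz": -0.177,"rx": 0,"ry": 0,"rz": 0},{"dx": 0,"dy": 0,"dz": 0,"rx": 0,"ry": 0,"rz": 0},{"dx": 0,"dy": 0,"dz": 0,"rx": 0,"ry": 0,"rz": 0}]}}

```text
t: 34.35
tcp_pos: [0.5523, 0.3309, 0.1124]
tool_rot: [0.7, 0.68, 0.153, 0.153]
force: [-0.3, 0.2, -2.5]
finger_gap: 0.137
gripper_force: 58.9
```

Emit:
{"op": "move_arm", "data": {"targets": [{"dx": 0.017,"dy": 0,"dz": -0.036,"rx": 0,"ry": 0,"rz": 0},{"dx": 0.017,"dy": 0,"dz": -0.036,"rx": 0,"ry": 0,"rz": 0},{"dx": 0,"dy": 0,"dz": 0,"rx": 0,"ry": 0,"rz": 0},{"dx": 0,"dy": 0,"dz": 0,"rx": 0,"ry": 0,"rz": 0},{"dx": 0,"dy": 0,"dz": 0,"rx": 0,"ry": 0,"rz": 0},{"dx": 0,"dy": 0,"dz": 0,"rx": 0,"ry": 0,"rz": 0},{"dx": 0,"dy": 0,"dz": 0,"rx": 0,"ry": 0,"rz": 0},{"dx": 0,"dy": 0,"dz": 0,"rx": 0,"ry": 0,"rz": 0},{"dx": 0,"dy": 0,"dz": 0,"rx": 0,"ry": 0,"rz": 0},{"dx": 0,"dy": 0,"dz": 0,"rx": 0,"ry": 0,"rz": 0}]}}

```text
t: 35.6
tcp_pos: [0.5531, 0.3309, 0.1106]
tool_rot: [0.7, 0.68, 0.153, 0.153]
force: [0.8, -0.4, -3.6]
finger_gap: 0.13
gripper_force: 58.9
```

Emit:
{"op": "move_arm", "data": {"targets": [{"dx": 0.017,"dy": 0,"dz": -0.036,"rx": 0,"ry": 0,"rz": 0},{"dx": 0,"dy": 0,"dz": 0,"rx": 0,"ry": 0,"rz": 0},{"dx": 0,"dy": 0,"dz": 0,"rx": 0,"ry": 0,"rz": 0},{"dx": 0.017,"dy": 0,"dz": -0.036,"rx": 0,"ry": 0,"rz": 0},{"dx": 0,"dy": 0,"dz": 0,"rx": 0,"ry": 0,"rz": 0},{"dx": 0,"dy": 0,"dz": 0,"rx": 0,"ry": 0,"rz": 0},{"dx": 0.017,"dy": 0,"dz": -0.036,"rx": 0,"ry": 0,"rz": 0},{"dx": 0,"dy": 0,"dz": 0,"rx": 0,"ry": 0,"rz": 0},{"dx": 0,"dy": 0,"dz": 0,"rx": 0,"ry": 0,"rz": 0},{"dx": 0,"dy": 0,"dz": 0,"rx": 0,"ry": 0,"rz": 0}]}}

```text
t: 36.85
tcp_pos: [0.5533, 0.3312, 0.1103]
tool_rot: [0.7, 0.68, 0.154, 0.153]
force: [-12.0, 0.9, 17.2]
finger_gap: 0.134
gripper_force: 62.5
```

Emit:
{"op": "move_arm", "data": {"targets": [{"dx": 0.009,"dy": 0,"dz": -0.018,"rx": 0,"ry": 0,"rz": 0},{"dx": 0,"dy": 0,"dz": 0,"rx": 0,"ry": 0,"rz": 0},{"dx": 0,"dy": 0,"dz": 0,"rx": 0,"ry": 0,"rz": 0},{"dx": 0,"dy": 0,"dz": 0,"rx": 0,"ry": 0,"rz": 0},{"dx": 0,"dy": 0,"dz": 0,"rx": 0,"ry": 0,"rz": 0},{"dx": 0,"dy": 0,"dz": 0,"rx": 0,"ry": 0,"rz": 0},{"dx": 0,"dy": 0,"dz": 0,"rx": 0,"ry": 0,"rz": 0},{"dx": 0,"dy": 0,"dz": 0,"rx": 0,"ry": 0,"rz": 0},{"dx": 0,"dy": 0,"dz": 0,"rx": 0,"ry": 0,"rz": 0},{"dx": 0,"dy": 0,"dz": 0,"rx": 0,"ry": 0,"rz": 0}]}}

```text
t: 38.1
tcp_pos: [0.5533, 0.3312, 0.1103]
tool_rot: [0.7, 0.68, 0.154, 0.153]
force: [-14.4, -0.1, 20.8]
finger_gap: 0.132
gripper_force: 63.0
```

Contact on the ledge. Unload, then slide back towards the slats.

Emit:
{"op": "move_arm", "data": {"targets": [{"dx": -0.042,"dy": 0,"dz": 0.09,"rx": 0,"ry": 0,"rz": 0},{"dx": 0,"dy": 0,"dz": 0,"rx": 0,"ry": 0,"rz": 0},{"dx": -0.036,"dy": 0,"dz": -0.017,"rx": 0,"ry": 0,"rz": 0},{"dx": -0.036,"dy": 0,"dz": -0.017,"rx": 0,"ry": 0,"rz": 0},{"dx": -0.036,"dy": 0,"dz": -0.017,"rx": 0,"ry": 0,"rz": 0},{"dx": -0.036,"dy": 0,"dz": -0.017,"rx": 0,"ry": 0,"rz": 0},{"dx": -0.036,"dy": 0,"dz": -0.017,"rx": 0,"ry": 0,"rz": 0},{"dx": 0,"dy": 0,"dz": 0,"rx": 0,"ry": 0,"rz": 0},{"dx": 0,"dy": 0,"dz": 0,"rx": 0,"ry": 0,"rz": 0},{"dx": 0,"dy": 0,"dz": 0,"rx": 0,"ry": 0,"rz": 0}]}}

```text
t: 39.35
tcp_pos: [0.552, 0.3315, 0.1098]
tool_rot: [0.699, 0.68, 0.156, 0.154]
force: [-1.6, -0.6, 7.6]
finger_gap: 0.132
gripper_force: 60.5
```

Emit:
{"op": "move_arm", "data": {"targets": [{"dx": -0.036,"dy": 0,"dz": -0.017,"rx": 0,"ry": 0,"rz": 0},{"dx": -0.036,"dy": 0,"dz": -0.017,"rx": 0,"ry": 0,"rz": 0},{"dx": 0,"dy": 0,"dz": 0,"rx": 0,"ry": 0,"rz": 0},{"dx": 0,"dy": 0,"dz": 0,"rx": 0,"ry": 0,"rz": 0},{"dx": 0,"dy": 0,"dz": 0,"rx": 0,"ry": 0,"rz": 0},{"dx": 0,"dy": 0,"dz": 0,"rx": 0,"ry": 0,"rz": 0},{"dx": 0,"dy": 0,"dz": 0,"rx": 0,"ry": 0,"rz": 0},{"dx": 0,"dy": 0,"dz": 0,"rx": 0,"ry": 0,"rz": 0},{"dx": 0,"dy": 0,"dz": 0,"rx": 0,"ry": 0,"rz": 0},{"dx": 0,"dy": 0,"dz": 0,"rx": 0,"ry": 0,"rz": 0}]}}

```text
t: 40.6
tcp_pos: [0.5507, 0.3317, 0.1092]
tool_rot: [0.699, 0.68, 0.156, 0.155]
force: [-0.5, -0.9, 7.6]
finger_gap: 0.13
gripper_force: 60.5
```

Emit:
{"op": "move_arm", "data": {"targets": [{"dx": -0.021,"dy": 0,"dz": 0.045,"rx": 0,"ry": 0,"rz": 0},{"dx": 0,"dy": 0,"dz": 0,"rx": 0,"ry": 0,"rz": 0},{"dx": -0.036,"dy": 0,"dz": -0.017,"rx": 0,"ry": 0,"rz": 0},{"dx": -0.036,"dy": 0,"dz": -0.017,"rx": 0,"ry": 0,"rz": 0},{"dx": 0,"dy": 0,"dz": 0,"rx": 0,"ry": 0,"rz": 0},{"dx": 0,"dy": 0,"dz": 0,"rx": 0,"ry": 0,"rz": 0},{"dx": 0,"dy": 0,"dz": 0,"rx": 0,"ry": 0,"rz": 0},{"dx": 0,"dy": 0,"dz": 0,"rx": 0,"ry": 0,"rz": 0},{"dx": 0,"dy": 0,"dz": 0,"rx": 0,"ry": 0,"rz": 0},{"dx": 0,"dy": 0,"dz": 0,"rx": 0,"ry": 0,"rz": 0}]}}

```text
t: 41.85
tcp_pos: [0.5448, 0.3308, 0.1068]
tool_rot: [0.7, 0.68, 0.153, 0.153]
force: [-0.4, -0.3, -2.4]
finger_gap: 0.132
gripper_force: 58.8
```

```bash
python3 -c "
from h import *
st()"
```

```text
t 41.85 tcp [544.8 330.8 106.8] yaw 88.4 z [ 0.422 -0.006 -0.907] F [-0.4 -0.3 -2.4] gap 0.132 g 58.8 q6 0.97
```

Emit:
{"op": "move_arm", "data": {"targets": [{"dx": -0.036,"dy": 0,"dz": -0.017,"rx": 0,"ry": 0,"rz": 0},{"dx": 0,"dy": 0,"dz": 0,"rx": 0,"ry": 0,"rz": 0},{"dx": -0.036,"dy": 0,"dz": -0.017,"rx": 0,"ry": 0,"rz": 0},{"dx": 0,"dy": 0,"dz": 0,"rx": 0,"ry": 0,"rz": 0},{"dx": 0,"dy": 0,"dz": 0,"rx": 0,"ry": 0,"rz": 0},{"dx": 0,"dy": 0,"dz": 0,"rx": 0,"ry": 0,"rz": 0},{"dx": 0,"dy": 0,"dz": 0,"rx": 0,"ry": 0,"rz": 0},{"dx": 0,"dy": 0,"dz": 0,"rx": 0,"ry": 0,"rz": 0},{"dx": 0,"dy": 0,"dz": 0,"rx": 0,"ry": 0,"rz": 0},{"dx": 0,"dy": 0,"dz": 0,"rx": 0,"ry": 0,"rz": 0}]}}

```text
t: 43.1
tcp_pos: [0.5432, 0.3309, 0.1062]
tool_rot: [0.7, 0.68, 0.153, 0.153]
force: [0.7, 0.2, -3.5]
finger_gap: 0.132
gripper_force: 58.8
```

```bash
python3 - <<'E'
from h import *
st();s=cams.snapshot("side")[:,:,::-1];t=cams.snapshot("top")[:,:,::-1]
a=cv2.resize(s[270:370,250:350],None,fx=4,fy=4,interpolation=cv2.INTER_CUBIC);b=cv2.resize(t[150:250,110:210],None,fx=4,fy=4,interpolation=cv2.INTER_CUBIC)
cv2.imwrite("pics/st8.png",np.hstack([a,b]))
E
```

```text
t 43.1 tcp [543.2 330.9 106.2] yaw 88.4 z [ 0.422 -0.006 -0.906] F [ 0.7  0.2 -3.5] gap 0.132 g 58.8 q6 0.98
```

View pics/st8.png

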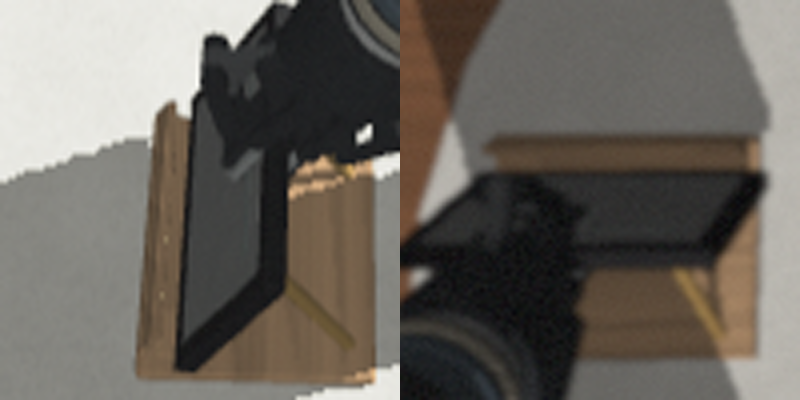

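Left panel shows the tablet tilted just behind the lip; right panel shows it centred on the base with the lip in front. No contact with the slats yet, so I keep going back.

Emit:
{"op": "move_arm", "data": {"targets": [{"dx": -0.036,"dy": 0,"dz": -0.017,"rx": 0,"ry": 0,"rz": 0},{"dx": 0,"dy": 0,"dz": 0,"rx": 0,"ry": 0,"rz": 0},{"dx": 0,"dy": 0,"dz": 0,"rx": 0,"ry": 0,"rz": 0},{"dx": -0.036,"dy": 0,"dz": -0.017,"rx": 0,"ry": 0,"rz": 0},{"dx": 0,"dy": 0,"dz": 0,"rx": 0,"ry": 0,"rz": 0},{"dx": 0,"dy": 0,"dz": 0,"rx": 0,"ry": 0,"rz": 0},{"dx": 0,"dy": 0,"dz": 0,"rx": 0,"ry": 0,"rz": 0},{"dx": 0,"dy": 0,"dz": 0,"rx": 0,"ry": 0,"rz": 0},{"dx": 0,"dy": 0,"dz": 0,"rx": 0,"ry": 0,"rz": 0},{"dx": 0,"dy": 0,"dz": 0,"rx": 0,"ry": 0,"rz": 0}]}}

```text
t: 44.45
tcp_pos: [0.5415, 0.3309, 0.1054]
tool_rot: [0.7, 0.68, 0.153, 0.153]
force: [0.9, -0.6, -2.7]
finger_gap: 0.132
gripper_force: 58.9
```

Emit:
{"op": "move_arm", "data": {"targets": [{"dx": -0.036,"dy": 0,"dz": -0.017,"rx": 0,"ry": 0,"rz": 0},{"dx": 0,"dy": 0,"dz": 0,"rx": 0,"ry": 0,"rz": 0},{"dx": 0,"dy": 0,"dz": 0,"rx": 0,"ry": 0,"rz": 0},{"dx": 0,"dy": 0,"dz": 0,"rx": 0,"ry": 0,"rz": 0},{"dx": 0,"dy": 0,"dz": 0,"rx": 0,"ry": 0,"rz": 0},{"dx": 0,"dy": 0,"dz": 0,"rx": 0,"ry": 0,"rz": 0},{"dx": 0,"dy": 0,"dz": 0,"rx": 0,"ry": 0,"rz": 0},{"dx": 0,"dy": 0,"dz": 0,"rx": 0,"ry": 0,"rz": 0},{"dx": 0,"dy": 0,"dz": 0,"rx": 0,"ry": 0,"rz": 0},{"dx": 0,"dy": 0,"dz": 0,"rx": 0,"ry": 0,"rz": 0}]}}

```text
t: 45.7
tcp_pos: [0.5412, 0.331, 0.1053]
tool_rot: [0.7, 0.68, 0.154, 0.153]
force: [4.1, -2.5, -1.5]
finger_gap: 0.13
gripper_force: 58.8
```

The back is touched (about 4 N). Lower the last half millimetre, release, and retreat along the slope.

Emit:
{"op": "move_arm", "data": {"targets": [{"dx": 0.012,"dy": 0,"dz": -0.02,"rx": 0,"ry": 0,"rz": 0},{"dx": 0,"dy": 0,"dz": 0,"rx": 0,"ry": 0,"rz": 0},{"dx": 0,"dy": 0,"dz": 0,"rx": 0,"ry": 0,"rz": 0},{"dx": 0,"dy": 0,"dz": 0,"rx": 0,"ry": 0,"rz": 0},{"dx": 0,"dy": 0,"dz": 0,"rx": 0,"ry": 0,"rz": 0},{"dx": 0,"dy": 0,"dz": 0,"rx": 0,"ry": 0,"rz": 0},{"dx": 0,"dy": 0,"dz": 0,"rx": 0,"ry": 0,"rz": 0},{"dx": 0,"dy": 0,"dz": 0,"rx": 0,"ry": 0,"rz": 0},{"dx": 0,"dy": 0,"dz": 0,"rx": 0,"ry": 0,"rz": 0},{"dx": 0,"dy": 0,"dz": 0,"rx": 0,"ry": 0,"rz": 0}]}}

```text
t: 46.95
tcp_pos: [0.5413, 0.3312, 0.105]
tool_rot: [0.7, 0.68, 0.154, 0.153]
force: [3.6, -1.7, 4.7]
finger_gap: 0.13
gripper_force: 59.7
```

Emit:
{"op": "move_arm", "data": {"targets": [{"dx": 0,"dy": 0,"dz": 0,"rx": 0,"ry": 0,"rz": 0},{"dx": 0,"dy": 0,"dz": 0,"rx": 0,"ry": 0,"rz": 0},{"dx": 0,"dy": 0,"dz": 0,"rx": 0,"ry": 0,"rz": 0},{"dx": 0,"dy": 0,"dz": 0,"rx": 0,"ry": 0,"rz": 0},{"dx": 0,"dy": 0,"dz": 0,"rx": 0,"ry": 0,"rz": 0},{"dx": -0.1,"dy": 0,"dz": 0.22,"rx": 0,"ry": 0,"rz": 0},{"dx": -0.21,"dy": 0,"dz": 0.45,"rx": 0,"ry": 0,"rz": 0},{"dx": -0.3,"dy": 0,"dz": 0.65,"rx": 0,"ry": 0,"rz": 0},{"dx": -0.4,"dy": 0,"dz": 0.86,"rx": 0,"ry": 0,"rz": 0},{"dx": -0.4,"dy": 0,"dz": 0.86,"rx": 0,"ry": 0,"rz": 0}], "claw": 45}}

```text
t: 48.2
tcp_pos: [0.5047, 0.331, 0.1822]
tool_rot: [0.7, 0.68, 0.154, 0.153]
force: [-0.3, -0.6, 0.9]
finger_gap: 0.451
gripper_force: 0.0
```

```bash
python3 - <<'E'
from h import *
st();s=cams.snapshot("side")[:,:,::-1];t=cams.snapshot("top")[:,:,::-1]
cv2.imwrite("pics/s9.png",s);cv2.imwrite("pics/t9.png",t)
E
```

```text
t 48.2 tcp [504.7 331.  182.2] yaw 88.4 z [ 0.423 -0.005 -0.906] F [-0.3 -0.6  0.9] gap 0.451 g 0.0 q6 0.88
```

Emit:
{"op": "move_arm", "data": {"targets": [{"dx": 0,"dy": 0,"dz": 0.7,"rx": 0,"ry": 0.2,"rz": 0},{"dx": 0,"dy": 0,"dz": 0.7,"rx": 0,"ry": 0.2,"rz": 0},{"dx": 0,"dy": 0,"dz": 0.7,"rx": 0,"ry": 0.2,"rz": 0},{"dx": 0,"dy": -1,"dz": 0,"rx": 0,"ry": 0.233,"rz": 0},{"dx": 0,"dy": -1,"dz": 0,"rx": 0,"ry": 0,"rz": -0.3},{"dx": 0,"dy": -1,"dz": 0,"rx": 0,"ry": 0,"rz": -0.3},{"dx": 0,"dy": -1,"dz": 0,"rx": 0,"ry": 0,"rz": -0.3},{"dx": 0,"dy": -1,"dz": 0,"rx": 0,"ry": 0,"rz": -0.3},{"dx": 0,"dy": -1,"dz": 0,"rx": 0,"ry": 0,"rz": -0.3},{"dx": 0,"dy": -1,"dz": 0,"rx": 0,"ry": 0,"rz": -0.3}]}}

```text
t: 49.55
tcp_pos: [0.5053, 0.155, 0.2327]
tool_rot: [0.956, 0.293, -0.003, 0.001]
force: [0.6, -0.3, 0.2]
finger_gap: 0.452
gripper_force: 0.0
```

```bash
python3 - <<'E'
from h import *
st();s=cams.snapshot("side")[:,:,::-1];t=cams.snapshot("top")[:,:,::-1]
cv2.imwrite("pics/s9.png",s);cv2.imwrite("pics/t9.png",t)
for n,im,b in(("side",s,(240,270,350,380)),("top",t,(90,150,215,250))):
    c=im[b[1]:b[3],b[0]:b[2]].astype(int);k=(c.max(2)<75)&(c.max(2)-c.min(2)<20)
    k=cv2.morphologyEx(k.astype(np.uint8),cv2.MORPH_OPEN,np.ones((3,3)))
    cs,_=cv2.findContours(k,0,1)
    for q in sorted(cs,key=cv2.contourArea)[-2:]:
        print(n,cv2.contourArea(q),(cv2.approxPolyDP(q,2.5,True)[:,0]+b[:2]).tolist())
    m=cams.camera_model(n)
    # predicted corners from resting pose found by contact
    u=np.array([-.4226,0,.9063]);nn=np.array([.9063,0,.4226]);C=np.array([.5413+.4226*.0197,.333,.105-.9063*.0197])
    print({(a,h,d):tuple(np.round(proj(m,C+np.array([0,a*.08,0])+h*.06*u+d*.006*nn),0)) for a in(-1,1) for h in(-1,1) for d in(1,)})
E
```

```text
t 49.55 tcp [505.3 155.  232.7] yaw 34.1 z [-0.005 -0.004 -1.   ] F [ 0.6 -0.3  0.2] gap 0.452 g 0.0 q6 1.06
side 1704.5 [[322, 272], [318, 272], [299, 294], [294, 362], [301, 361], [320, 344], [317, 341], [317, 323], [322, 322]]
{(-1, -1, 1): (np.float64(298.0), np.float64(295.0)), (-1, 1, 1): (np.float64(319.0), np.float64(270.0)), (1, -1, 1): (np.float64(295.0), np.float64(364.0)), (1, 1, 1): (np.float64(319.0), np.float64(342.0))}
top 6794.0 [[214, 174], [203, 178], [151, 183], [135, 181], [122, 185], [115, 207], [109, 213], [113, 220], [108, 249], [180, 246], [191, 249], [202, 243], [214, 249]]
{(-1, -1, 1): (np.float64(201.0), np.float64(192.0)), (-1, 1, 1): (np.float64(187.0), np.float64(212.0)), (1, -1, 1): (np.float64(129.0), np.float64(194.0)), (1, 1, 1): (np.float64(106.0), np.float64(214.0))}
```

The tablet's corners in the side view match the resting pose found by contact to within 2 px. Now the jar.

Emit:
{"op": "move_arm", "data": {"targets": [{"dx": 0.2,"dy": -1,"dz": 0,"rx": 0,"ry": 0,"rz": -0.114},{"dx": 0.2,"dy": -1,"dz": 0,"rx": 0,"ry": 0,"rz": -0.114},{"dx": 0.2,"dy": -1,"dz": 0,"rx": 0,"ry": 0,"rz": -0.114},{"dx": 0.2,"dy": -1,"dz": 0,"rx": 0,"ry": 0,"rz": -0.114},{"dx": 0.2,"dy": -1,"dz": 0,"rx": 0,"ry": 0,"rz": -0.114},{"dx": 0.2,"dy": -1,"dz": 0,"rx": 0,"ry": 0,"rz": -0.114},{"dx": 0.2,"dy": -1,"dz": 0,"rx": 0,"ry": 0,"rz": -0.114},{"dx": 0.2,"dy": -1,"dz": 0,"rx": 0,"ry": 0,"rz": -0.114},{"dx": 0.2,"dy": -1,"dz": 0,"rx": 0,"ry": 0,"rz": -0.114},{"dx": 0.2,"dy": -1,"dz": 0,"rx": 0,"ry": 0,"rz": -0.114}], "claw": 75}}

```text
t: 50.9
tcp_pos: [0.5559, -0.0941, 0.2327]
tool_rot: [1.0, 0.002, -0.003, -0.0]
force: [0.2, 0.0, -0.3]
finger_gap: 0.747
gripper_force: 0.0
```

Emit:
{"op": "move_arm", "data": {"targets": [{"dx": 0.18,"dy": -1,"dz": -0.2,"rx": 0,"ry": 0,"rz": 0},{"dx": 0.18,"dy": -1,"dz": -0.2,"rx": 0,"ry": 0,"rz": 0},{"dx": 0.18,"dy": -1,"dz": -0.2,"rx": 0,"ry": 0,"rz": 0},{"dx": 0.18,"dy": -1,"dz": -0.2,"rx": 0,"ry": 0,"rz": 0},{"dx": 0.18,"dy": -1,"dz": -0.2,"rx": 0,"ry": 0,"rz": 0},{"dx": 0.18,"dy": -1,"dz": -0.2,"rx": 0,"ry": 0,"rz": 0},{"dx": 0.18,"dy": -1,"dz": -0.2,"rx": 0,"ry": 0,"rz": 0},{"dx": 0.18,"dy": -1,"dz": -0.2,"rx": 0,"ry": 0,"rz": 0},{"dx": 0.18,"dy": -1,"dz": -0.2,"rx": 0,"ry": 0,"rz": 0},{"dx": 0.18,"dy": -1,"dz": -0.2,"rx": 0,"ry": 0,"rz": 0}]}}

```text
t: 52.15
tcp_pos: [0.6007, -0.3458, 0.1825]
tool_rot: [1.0, 0.002, -0.003, 0.0]
force: [0.1, 0.7, -0.2]
finger_gap: 0.752
gripper_force: 0.0
```

```bash
python3 -c "
from h import *
st()"
```

```text
t 52.15 tcp [ 600.7 -345.8  182.5] yaw 0.2 z [-0.006 -0.    -1.   ] F [ 0.1  0.7 -0.2] gap 0.752 g 0.0 q6 0.89
```

Emit:
{"op": "move_arm", "data": {"targets": [{"dx": 0,"dy": -0.26,"dz": -0.5,"rx": 0,"ry": -0.011,"rz": -0.007},{"dx": 0,"dy": 0,"dz": -1,"rx": 0,"ry": 0,"rz": 0},{"dx": 0,"dy": 0,"dz": -1,"rx": 0,"ry": 0,"rz": 0},{"dx": 0,"dy": 0,"dz": -1,"rx": 0,"ry": 0,"rz": 0},{"dx": 0,"dy": 0,"dz": -0.8,"rx": 0,"ry": 0,"rz": 0},{"dx": 0,"dy": 0,"dz": -0.5,"rx": 0,"ry": 0,"rz": 0},{"dx": 0,"dy": 0,"dz": -0.16,"rx": 0,"ry": 0,"rz": 0},{"dx": 0,"dy": 0,"dz": 0,"rx": 0,"ry": 0,"rz": 0},{"dx": 0,"dy": 0,"dz": 0,"rx": 0,"ry": 0,"rz": 0},{"dx": 0,"dy": 0,"dz": 0,"rx": 0,"ry": 0,"rz": 0}]}}

```text
t: 53.4
tcp_pos: [0.6009, -0.351, 0.0598]
tool_rot: [1.0, 0.0, 0.0, 0.001]
force: [-0.7, -0.3, 0.6]
finger_gap: 0.75
gripper_force: 0.0
```

Emit:
{"op": "move_arm", "data": {"targets": [{"dx": 0,"dy": 0,"dz": 0,"rx": 0,"ry": 0,"rz": 0},{"dx": 0,"dy": 0,"dz": 0,"rx": 0,"ry": 0,"rz": 0},{"dx": 0,"dy": 0,"dz": 0,"rx": 0,"ry": 0,"rz": 0},{"dx": 0,"dy": 0,"dz": 0,"rx": 0,"ry": 0,"rz": 0},{"dx": 0,"dy": 0,"dz": 0,"rx": 0,"ry": 0,"rz": 0},{"dx": 0,"dy": 0,"dz": 0,"rx": 0,"ry": 0,"rz": 0},{"dx": 0,"dy": 0,"dz": 0,"rx": 0,"ry": 0,"rz": 0},{"dx": 0,"dy": 0,"dz": 0,"rx": 0,"ry": 0,"rz": 0},{"dx": 0,"dy": 0,"dz": 0,"rx": 0,"ry": 0,"rz": 0},{"dx": 0,"dy": 0,"dz": 0,"rx": 0,"ry": 0,"rz": 0}], "claw": 0, "newtons": 35}}

```text
t: 54.65
tcp_pos: [0.6009, -0.351, 0.0597]
tool_rot: [1.0, -0.0, 0.0, 0.0]
force: [-1.1, 0.3, 5.4]
finger_gap: 0.595
gripper_force: 37.3
```

Emit:
{"op": "move_arm", "data": {"targets": [{"dx": 0,"dy": 0,"dz": 0.6,"rx": 0,"ry": 0,"rz": 0},{"dx": 0,"dy": 0,"dz": 1,"rx": 0,"ry": 0,"rz": 0},{"dx": 0,"dy": 0.27,"dz": 0.72,"rx": 0,"ry": 0,"rz": 0},{"dx": -0.1,"dy": 1,"dz": 0,"rx": 0,"ry": 0,"rz": 0},{"dx": -0.1,"dy": 1,"dz": 0,"rx": 0,"ry": 0,"rz": 0},{"dx": -0.1,"dy": 1,"dz": 0,"rx": 0,"ry": 0,"rz": 0},{"dx": -0.1,"dy": 1,"dz": 0,"rx": 0,"ry": 0,"rz": 0},{"dx": -0.1,"dy": 1,"dz": 0,"rx": 0,"ry": 0,"rz": 0},{"dx": -0.1,"dy": 1,"dz": 0,"rx": 0,"ry": 0,"rz": 0},{"dx": -0.1,"dy": 1,"dz": 0,"rx": 0,"ry": 0,"rz": 0}]}}

```text
t: 55.9
tcp_pos: [0.5829, -0.1672, 0.1169]
tool_rot: [1.0, 0.0, -0.0, 0.0]
force: [-0.0, 0.4, -3.2]
finger_gap: 0.597
gripper_force: 37.2
```

Emit:
{"op": "move_arm", "data": {"targets": [{"dx": -0.08,"dy": 1,"dz": 0,"rx": 0,"ry": 0,"rz": 0},{"dx": -0.08,"dy": 1,"dz": 0,"rx": 0,"ry": 0,"rz": 0},{"dx": -0.08,"dy": 1,"dz": 0,"rx": 0,"ry": 0,"rz": 0},{"dx": -0.08,"dy": 1,"dz": 0,"rx": 0,"ry": 0,"rz": 0},{"dx": -0.08,"dy": 1,"dz": 0,"rx": 0,"ry": 0,"rz": 0},{"dx": -0.08,"dy": 1,"dz": 0,"rx": 0,"ry": 0,"rz": 0},{"dx": -0.08,"dy": 1,"dz": 0,"rx": 0,"ry": 0,"rz": 0},{"dx": -0.08,"dy": 1,"dz": 0,"rx": 0,"ry": 0,"rz": 0},{"dx": -0.08,"dy": 1,"dz": 0,"rx": 0,"ry": 0,"rz": 0},{"dx": -0.08,"dy": 0.5,"dz": 0,"rx": 0,"ry": 0,"rz": 0}]}}

```text
t: 57.15
tcp_pos: [0.5625, 0.0704, 0.1169]
tool_rot: [1.0, 0.001, -0.0, 0.0]
force: [0.3, 0.4, -3.7]
finger_gap: 0.599
gripper_force: 37.3
```

Emit:
{"op": "move_arm", "data": {"targets": [{"dx": 0,"dy": 0,"dz": -0.3,"rx": 0,"ry": 0,"rz": 0},{"dx": 0,"dy": 0,"dz": -0.6,"rx": 0,"ry": 0,"rz": 0},{"dx": 0,"dy": 0,"dz": -0.5,"rx": 0,"ry": 0,"rz": 0},{"dx": 0,"dy": 0,"dz": -0.25,"rx": 0,"ry": 0,"rz": 0},{"dx": 0,"dy": 0,"dz": -0.15,"rx": 0,"ry": 0,"rz": 0},{"dx": 0,"dy": 0,"dz": -0.1,"rx": 0,"ry": 0,"rz": 0},{"dx": 0,"dy": 0,"dz": -0.04,"rx": 0,"ry": 0,"rz": 0},{"dx": 0,"dy": 0,"dz": 0,"rx": 0,"ry": 0,"rz": 0},{"dx": 0,"dy": 0,"dz": 0,"rx": 0,"ry": 0,"rz": 0},{"dx": 0,"dy": 0,"dz": 0,"rx": 0,"ry": 0,"rz": 0}]}}

```text
t: 58.4
tcp_pos: [0.5631, 0.0687, 0.0686]
tool_rot: [1.0, 0.0, 0.0, 0.0]
force: [0.5, -0.6, -3.4]
finger_gap: 0.599
gripper_force: 37.3
```

Emit:
{"op": "move_arm", "data": {"targets": [{"dx": 0,"dy": 0,"dz": -0.02,"rx": 0,"ry": 0,"rz": 0},{"dx": 0,"dy": 0,"dz": 0,"rx": 0,"ry": 0,"rz": 0},{"dx": 0,"dy": 0,"dz": 0,"rx": 0,"ry": 0,"rz": 0},{"dx": 0,"dy": 0,"dz": 0,"rx": 0,"ry": 0,"rz": 0},{"dx": 0,"dy": 0,"dz": 0.6,"rx": 0,"ry": 0,"rz": 0},{"dx": 0,"dy": 0,"dz": 1,"rx": 0,"ry": 0,"rz": 0},{"dx": 0,"dy": 0,"dz": 1,"rx": 0,"ry": 0,"rz": 0},{"dx": 0,"dy": 0,"dz": 1,"rx": 0,"ry": 0,"rz": 0},{"dx": 0,"dy": -1,"dz": 0.2,"rx": 0,"ry": 0,"rz": 0},{"dx": 0,"dy": -1,"dz": 0.2,"rx": 0,"ry": 0,"rz": 0}], "claw": 75}}

```text
t: 59.65
tcp_pos: [0.5633, 0.0184, 0.1697]
tool_rot: [1.0, 0.001, 0.001, 0.0]
force: [-0.2, 0.4, -0.3]
finger_gap: 0.748
gripper_force: 0.0
```

Emit:
{"op": "move_arm", "data": {"targets": [{"dx": -0.2,"dy": -1,"dz": 0,"rx": 0,"ry": 0,"rz": 0},{"dx": -0.2,"dy": -1,"dz": 0,"rx": 0,"ry": 0,"rz": 0},{"dx": -0.2,"dy": -1,"dz": 0,"rx": 0,"ry": 0,"rz": 0},{"dx": -0.2,"dy": -1,"dz": 0,"rx": 0,"ry": 0,"rz": 0},{"dx": -0.2,"dy": -1,"dz": 0,"rx": 0,"ry": 0,"rz": 0},{"dx": -0.2,"dy": -1,"dz": 0,"rx": 0,"ry": 0,"rz": 0},{"dx": -0.2,"dy": -1,"dz": 0,"rx": 0,"ry": 0,"rz": 0},{"dx": -0.2,"dy": -1,"dz": 0,"rx": 0,"ry": 0,"rz": 0},{"dx": -0.2,"dy": -1,"dz": 0,"rx": 0,"ry": 0,"rz": 0},{"dx": -0.2,"dy": -1,"dz": 0,"rx": 0,"ry": 0,"rz": 0}]}}

```text
t: 60.9
tcp_pos: [0.5129, -0.2323, 0.169]
tool_rot: [1.0, 0.0, 0.0, 0.0]
force: [-0.4, -1.1, 0.3]
finger_gap: 0.746
gripper_force: 0.0
```

Emit:
{"op": "move_arm", "data": {"targets": [{"dx": -0.13,"dy": -1,"dz": 0,"rx": 0,"ry": 0,"rz": 0},{"dx": 0,"dy": -1,"dz": 0,"rx": 0,"ry": 0,"rz": 0},{"dx": 0,"dy": -1,"dz": 0,"rx": 0,"ry": 0,"rz": 0},{"dx": 0,"dy": -1,"dz": 0,"rx": 0,"ry": 0,"rz": 0},{"dx": 0,"dy": -0.65,"dz": 0,"rx": 0,"ry": 0,"rz": 0},{"dx": 0,"dy": 0,"dz": -0.8,"rx": 0,"ry": 0,"rz": 0},{"dx": 0,"dy": 0,"dz": -1,"rx": 0,"ry": 0,"rz": 0},{"dx": 0,"dy": 0,"dz": -1,"rx": 0,"ry": 0,"rz": 0},{"dx": 0,"dy": 0,"dz": -1,"rx": 0,"ry": 0,"rz": 0},{"dx": 0,"dy": 0,"dz": -0.5,"rx": 0,"ry": 0,"rz": 0}]}}

```text
t: 62.15
tcp_pos: [0.5092, -0.3472, 0.0588]
tool_rot: [1.0, 0.0, -0.001, -0.001]
force: [-0.2, -0.2, -0.2]
finger_gap: 0.752
gripper_force: 0.0
```

Emit:
{"op": "move_arm", "data": {"targets": [{"dx": 0,"dy": 0,"dz": 0,"rx": 0,"ry": 0,"rz": 0},{"dx": 0,"dy": 0,"dz": 0,"rx": 0,"ry": 0,"rz": 0},{"dx": 0,"dy": 0,"dz": 0,"rx": 0,"ry": 0,"rz": 0},{"dx": 0,"dy": 0,"dz": 0,"rx": 0,"ry": 0,"rz": 0},{"dx": 0,"dy": 0,"dz": 0,"rx": 0,"ry": 0,"rz": 0},{"dx": 0,"dy": 0,"dz": 0,"rx": 0,"ry": 0,"rz": 0},{"dx": 0,"dy": 0,"dz": 0,"rx": 0,"ry": 0,"rz": 0},{"dx": 0,"dy": 0,"dz": 0,"rx": 0,"ry": 0,"rz": 0},{"dx": 0,"dy": 0,"dz": 0,"rx": 0,"ry": 0,"rz": 0},{"dx": 0,"dy": 0,"dz": 0,"rx": 0,"ry": 0,"rz": 0}], "claw": 0, "newtons": 35}}

```text
t: 63.4
tcp_pos: [0.5097, -0.3476, 0.0604]
tool_rot: [1.0, 0.0, -0.0, 0.0]
force: [-1.7, -0.4, -2.7]
finger_gap: 0.607
gripper_force: 36.9
```

Emit:
{"op": "move_arm", "data": {"targets": [{"dx": 0,"dy": 0,"dz": 0.6,"rx": 0,"ry": 0,"rz": 0},{"dx": 0,"dy": 0,"dz": 1,"rx": 0,"ry": 0,"rz": 0},{"dx": 0,"dy": 0,"dz": 0.7,"rx": 0,"ry": 0,"rz": 0},{"dx": 0.1,"dy": 1,"dz": 0,"rx": 0,"ry": 0,"rz": 0},{"dx": 0.1,"dy": 1,"dz": 0,"rx": 0,"ry": 0,"rz": 0},{"dx": 0.1,"dy": 1,"dz": 0,"rx": 0,"ry": 0,"rz": 0},{"dx": 0.1,"dy": 1,"dz": 0,"rx": 0,"ry": 0,"rz": 0},{"dx": 0.1,"dy": 1,"dz": 0,"rx": 0,"ry": 0,"rz": 0},{"dx": 0.1,"dy": 1,"dz": 0,"rx": 0,"ry": 0,"rz": 0},{"dx": 0.1,"dy": 1,"dz": 0,"rx": 0,"ry": 0,"rz": 0}]}}

```text
t: 64.65
tcp_pos: [0.5271, -0.1703, 0.1175]
tool_rot: [1.0, 0.0, -0.0, -0.0]
force: [-0.3, -0.3, -2.0]
finger_gap: 0.608
gripper_force: 37.4
```

Emit:
{"op": "move_arm", "data": {"targets": [{"dx": 0.25,"dy": 1,"dz": 0,"rx": 0,"ry": 0,"rz": 0},{"dx": 0.25,"dy": 1,"dz": 0,"rx": 0,"ry": 0,"rz": 0},{"dx": 0.25,"dy": 1,"dz": 0,"rx": 0,"ry": 0,"rz": 0},{"dx": 0.25,"dy": 1,"dz": 0,"rx": 0,"ry": 0,"rz": 0},{"dx": 0.25,"dy": 1,"dz": 0,"rx": 0,"ry": 0,"rz": 0},{"dx": 0.25,"dy": 0.7,"dz": 0,"rx": 0,"ry": 0,"rz": 0},{"dx": 0.01,"dy": 0.3,"dz": 0,"rx": 0,"ry": 0,"rz": 0},{"dx": 0,"dy": 0,"dz": -0.3,"rx": 0,"ry": 0,"rz": 0},{"dx": 0,"dy": 0,"dz": -0.6,"rx": 0,"ry": 0,"rz": 0},{"dx": 0,"dy": 0,"dz": -0.4,"rx": 0,"ry": 0,"rz": 0}]}}

```text
t: 65.9
tcp_pos: [0.5641, -0.0233, 0.0838]
tool_rot: [1.0, -0.001, -0.001, -0.0]
force: [-0.2, 1.4, -3.3]
finger_gap: 0.609
gripper_force: 37.4
```

Emit:
{"op": "move_arm", "data": {"targets": [{"dx": 0,"dy": 0,"dz": -0.25,"rx": 0,"ry": 0,"rz": 0},{"dx": 0,"dy": 0,"dz": -0.2,"rx": 0,"ry": 0,"rz": 0},{"dx": 0,"dy": 0,"dz": -0.15,"rx": 0,"ry": 0,"rz": 0},{"dx": 0,"dy": 0,"dz": -0.06,"rx": 0,"ry": 0,"rz": 0},{"dx": 0,"dy": 0,"dz": 0,"rx": 0,"ry": 0,"rz": 0},{"dx": 0,"dy": 0,"dz": 0,"rx": 0,"ry": 0,"rz": 0},{"dx": 0,"dy": 0,"dz": 0,"rx": 0,"ry": 0,"rz": 0},{"dx": 0,"dy": 0,"dz": 0,"rx": 0,"ry": 0,"rz": 0},{"dx": 0,"dy": 0,"dz": 0,"rx": 0,"ry": 0,"rz": 0},{"dx": 0,"dy": 0,"dz": 0,"rx": 0,"ry": 0,"rz": 0}]}}

```text
t: 67.15
tcp_pos: [0.565, -0.0227, 0.0689]
tool_rot: [1.0, -0.0, -0.0, 0.0]
force: [-0.3, 0.6, -3.6]
finger_gap: 0.607
gripper_force: 37.4
```

Emit:
{"op": "move_arm", "data": {"targets": [{"dx": 0,"dy": 0,"dz": -0.02,"rx": 0,"ry": 0,"rz": 0},{"dx": 0,"dy": 0,"dz": 0,"rx": 0,"ry": 0,"rz": 0},{"dx": 0,"dy": 0,"dz": 0,"rx": 0,"ry": 0,"rz": 0},{"dx": 0,"dy": 0,"dz": 0,"rx": 0,"ry": 0,"rz": 0},{"dx": 0,"dy": 0,"dz": 0.6,"rx": 0,"ry": 0,"rz": 0},{"dx": 0,"dy": 0,"dz": 1,"rx": 0,"ry": 0,"rz": 0},{"dx": 0,"dy": 0,"dz": 1,"rx": 0,"ry": 0,"rz": 0},{"dx": 0,"dy": 0,"dz": 1,"rx": 0,"ry": 0,"rz": 0},{"dx": -0.4,"dy": -1,"dz": 0,"rx": 0,"ry": 0,"rz": 0},{"dx": -0.4,"dy": -1,"dz": 0,"rx": 0,"ry": 0,"rz": 0}], "claw": 75}}

```text
t: 68.4
tcp_pos: [0.5453, -0.073, 0.1601]
tool_rot: [1.0, 0.001, 0.001, 0.001]
force: [-0.3, -0.9, -0.2]
finger_gap: 0.751
gripper_force: 0.0
```

Emit:
{"op": "move_arm", "data": {"targets": [{"dx": -0.45,"dy": -1,"dz": 0,"rx": 0,"ry": 0,"rz": 0},{"dx": -0.45,"dy": -1,"dz": 0,"rx": 0,"ry": 0,"rz": 0},{"dx": -0.45,"dy": -1,"dz": 0,"rx": 0,"ry": 0,"rz": 0},{"dx": -0.45,"dy": -1,"dz": 0,"rx": 0,"ry": 0,"rz": 0},{"dx": -0.45,"dy": -1,"dz": 0,"rx": 0,"ry": 0,"rz": 0},{"dx": -0.45,"dy": -1,"dz": 0,"rx": 0,"ry": 0,"rz": 0},{"dx": -0.45,"dy": -1,"dz": 0,"rx": 0,"ry": 0,"rz": 0},{"dx": -0.45,"dy": -1,"dz": 0,"rx": 0,"ry": 0,"rz": 0},{"dx": -0.45,"dy": -1,"dz": 0,"rx": 0,"ry": 0,"rz": 0},{"dx": -0.45,"dy": -1,"dz": 0,"rx": 0,"ry": 0,"rz": 0}]}}

```text
t: 69.65
tcp_pos: [0.4323, -0.3236, 0.1595]
tool_rot: [1.0, -0.0, 0.0, 0.001]
force: [0.5, -0.8, -0.0]
finger_gap: 0.749
gripper_force: 0.0
```

Emit:
{"op": "move_arm", "data": {"targets": [{"dx": -0.13,"dy": -0.78,"dz": 0,"rx": 0,"ry": 0,"rz": 0},{"dx": 0,"dy": 0,"dz": -0.4,"rx": 0,"ry": 0,"rz": 0},{"dx": 0,"dy": 0,"dz": -1,"rx": 0,"ry": 0,"rz": 0},{"dx": 0,"dy": 0,"dz": -1,"rx": 0,"ry": 0,"rz": 0},{"dx": 0,"dy": 0,"dz": -0.9,"rx": 0,"ry": 0,"rz": 0},{"dx": 0,"dy": 0,"dz": -0.5,"rx": 0,"ry": 0,"rz": 0},{"dx": 0,"dy": 0,"dz": -0.15,"rx": 0,"ry": 0,"rz": 0},{"dx": 0,"dy": 0,"dz": 0,"rx": 0,"ry": 0,"rz": 0},{"dx": 0,"dy": 0,"dz": 0,"rx": 0,"ry": 0,"rz": 0},{"dx": 0,"dy": 0,"dz": 0,"rx": 0,"ry": 0,"rz": 0}]}}

```text
t: 70.9
tcp_pos: [0.4295, -0.3425, 0.0603]
tool_rot: [1.0, -0.0, 0.0, 0.001]
force: [-0.3, -1.1, -0.3]
finger_gap: 0.753
gripper_force: 0.0
```

Emit:
{"op": "move_arm", "data": {"targets": [{"dx": 0,"dy": 0,"dz": 0,"rx": 0,"ry": 0,"rz": 0},{"dx": 0,"dy": 0,"dz": 0,"rx": 0,"ry": 0,"rz": 0},{"dx": 0,"dy": 0,"dz": 0,"rx": 0,"ry": 0,"rz": 0},{"dx": 0,"dy": 0,"dz": 0,"rx": 0,"ry": 0,"rz": 0},{"dx": 0,"dy": 0,"dz": 0,"rx": 0,"ry": 0,"rz": 0},{"dx": 0,"dy": 0,"dz": 0,"rx": 0,"ry": 0,"rz": 0},{"dx": 0,"dy": 0,"dz": 0,"rx": 0,"ry": 0,"rz": 0},{"dx": 0,"dy": 0,"dz": 0,"rx": 0,"ry": 0,"rz": 0},{"dx": 0,"dy": 0,"dz": 0,"rx": 0,"ry": 0,"rz": 0},{"dx": 0,"dy": 0,"dz": 0,"rx": 0,"ry": 0,"rz": 0}], "claw": 0, "newtons": 35}}

```text
t: 72.15
tcp_pos: [0.4294, -0.3421, 0.0602]
tool_rot: [1.0, 0.0, 0.0, 0.0]
force: [-1.1, 0.7, 6.3]
finger_gap: 0.583
gripper_force: 36.0
```

Emit:
{"op": "move_arm", "data": {"targets": [{"dx": 0,"dy": 0,"dz": 0.6,"rx": 0,"ry": 0,"rz": 0},{"dx": 0,"dy": 0,"dz": 1,"rx": 0,"ry": 0,"rz": 0},{"dx": 0,"dy": 0,"dz": 0.7,"rx": 0,"ry": 0,"rz": 0},{"dx": 0.5,"dy": 0.9,"dz": 0,"rx": 0,"ry": 0,"rz": 0},{"dx": 0.5,"dy": 0.9,"dz": 0,"rx": 0,"ry": 0,"rz": 0},{"dx": 0.5,"dy": 0.9,"dz": 0,"rx": 0,"ry": 0,"rz": 0},{"dx": 0.5,"dy": 0.9,"dz": 0,"rx": 0,"ry": 0,"rz": 0},{"dx": 0.5,"dy": 0.9,"dz": 0,"rx": 0,"ry": 0,"rz": 0},{"dx": 0.5,"dy": 0.9,"dz": 0,"rx": 0,"ry": 0,"rz": 0},{"dx": 0.5,"dy": 0.9,"dz": 0,"rx": 0,"ry": 0,"rz": 0}]}}

```text
t: 73.4
tcp_pos: [0.5169, -0.1839, 0.1174]
tool_rot: [1.0, 0.0, -0.0, 0.0]
force: [1.1, 0.5, -2.4]
finger_gap: 0.583
gripper_force: 37.2
```

Emit:
{"op": "move_arm", "data": {"targets": [{"dx": 0.5,"dy": 0.85,"dz": 0,"rx": 0,"ry": 0,"rz": 0},{"dx": 0.5,"dy": 0.85,"dz": 0,"rx": 0,"ry": 0,"rz": 0},{"dx": 0.5,"dy": 0.85,"dz": 0,"rx": 0,"ry": 0,"rz": 0},{"dx": 0.3,"dy": 0.4,"dz": 0,"rx": 0,"ry": 0,"rz": 0},{"dx": 0.1,"dy": 0.15,"dz": 0,"rx": 0,"ry": 0,"rz": 0},{"dx": 0,"dy": 0,"dz": -0.3,"rx": 0,"ry": 0,"rz": 0},{"dx": 0,"dy": 0,"dz": -0.6,"rx": 0,"ry": 0,"rz": 0},{"dx": 0,"dy": 0,"dz": -0.4,"rx": 0,"ry": 0,"rz": 0},{"dx": 0,"dy": 0,"dz": -0.25,"rx": 0,"ry": 0,"rz": 0},{"dx": 0,"dy": 0,"dz": -0.2,"rx": 0,"ry": 0,"rz": 0}]}}

```text
t: 74.65
tcp_pos: [0.5641, -0.1073, 0.0727]
tool_rot: [1.0, -0.0, -0.0, -0.0]
force: [-1.2, 0.0, -2.6]
finger_gap: 0.579
gripper_force: 37.1
```

Emit:
{"op": "move_arm", "data": {"targets": [{"dx": 0,"dy": 0,"dz": -0.15,"rx": 0,"ry": 0,"rz": 0},{"dx": 0,"dy": 0,"dz": -0.06,"rx": 0,"ry": 0,"rz": 0},{"dx": 0,"dy": 0,"dz": 0,"rx": 0,"ry": 0,"rz": 0},{"dx": 0,"dy": 0,"dz": 0,"rx": 0,"ry": 0,"rz": 0},{"dx": 0,"dy": 0,"dz": 0,"rx": 0,"ry": 0,"rz": 0},{"dx": 0,"dy": 0,"dz": 0,"rx": 0,"ry": 0,"rz": 0},{"dx": 0,"dy": 0,"dz": 0,"rx": 0,"ry": 0,"rz": 0},{"dx": 0,"dy": 0,"dz": 0,"rx": 0,"ry": 0,"rz": 0},{"dx": 0,"dy": 0,"dz": 0,"rx": 0,"ry": 0,"rz": 0},{"dx": 0,"dy": 0,"dz": 0,"rx": 0,"ry": 0,"rz": 0}]}}

```text
t: 75.9
tcp_pos: [0.5644, -0.1072, 0.0683]
tool_rot: [1.0, -0.0, 0.0, 0.0]
force: [0.7, 0.4, -0.1]
finger_gap: 0.582
gripper_force: 37.4
```

Emit:
{"op": "move_arm", "data": {"targets": [{"dx": 0,"dy": 0,"dz": 0,"rx": 0,"ry": 0,"rz": 0},{"dx": 0,"dy": 0,"dz": 0,"rx": 0,"ry": 0,"rz": 0},{"dx": 0,"dy": 0,"dz": 0,"rx": 0,"ry": 0,"rz": 0},{"dx": 0,"dy": 0,"dz": 0,"rx": 0,"ry": 0,"rz": 0},{"dx": 0,"dy": 0,"dz": 0.6,"rx": 0,"ry": 0,"rz": 0},{"dx": 0,"dy": 0,"dz": 1,"rx": 0,"ry": 0,"rz": 0},{"dx": 0,"dy": 0,"dz": 1,"rx": 0,"ry": 0,"rz": 0},{"dx": 0,"dy": 0,"dz": 1,"rx": 0,"ry": 0,"rz": 0},{"dx": 0,"dy": 0,"dz": 1,"rx": 0,"ry": 0,"rz": 0},{"dx": 0,"dy": 0,"dz": 1,"rx": 0,"ry": 0,"rz": 0}], "claw": 75}}

```text
t: 77.15
tcp_pos: [0.5642, -0.1071, 0.2101]
tool_rot: [1.0, 0.0, 0.0, 0.0]
force: [0.3, 0.2, 0.1]
finger_gap: 0.75
gripper_force: 0.0
```

Emit:
{"op": "move_arm", "data": {"targets": [{"dx": -0.36,"dy": 0.147,"dz": 0.365,"rx": 0,"ry": 0,"rz": 0},{"dx": -0.36,"dy": 0.147,"dz": 0.365,"rx": 0,"ry": 0,"rz": 0},{"dx": -0.36,"dy": 0.147,"dz": 0.365,"rx": 0,"ry": 0,"rz": 0},{"dx": -0.36,"dy": 0.147,"dz": 0.365,"rx": 0,"ry": 0,"rz": 0},{"dx": -0.36,"dy": 0.147,"dz": 0.365,"rx": 0,"ry": 0,"rz": 0},{"dx": -0.36,"dy": 0.147,"dz": 0.365,"rx": 0,"ry": 0,"rz": 0},{"dx": -0.36,"dy": 0.147,"dz": 0.365,"rx": 0,"ry": 0,"rz": 0},{"dx": -0.36,"dy": 0.147,"dz": 0.365,"rx": 0,"ry": 0,"rz": 0},{"dx": 0,"dy": 0,"dz": 0,"rx": 0,"ry": 0,"rz": 0},{"dx": 0,"dy": 0,"dz": 0,"rx": 0,"ry": 0,"rz": 0}]}}

```text
t: 78.4
tcp_pos: [0.4924, -0.0778, 0.2812]
tool_rot: [1.0, -0.0, 0.0, 0.0]
force: [-0.5, 0.9, 0.2]
finger_gap: 0.75
gripper_force: 0.0
```

```bash
python3 - <<'E'
from h import *
st();m=cams.camera_model("wrist");w=cams.snapshot("wrist")[:,:,::-1];s=cams.snapshot("side")[:,:,::-1]
cv2.imwrite("pics/w10.png",w);cv2.imwrite("pics/s10.png",s)
o=np.ascontiguousarray(cv2.imread("pics/w2.png"));m0=np.load("w2.npy",allow_pickle=True).item()
# shift of each thing's top between the two wrist pictures (same pose), template match
for n,(x0,y0,x1,y1),c in(("tin",(315,70,380,136),(348,103)),("jug",(222,72,292,134),(256,103)),("jar",(125,76,188,136),(156,106))):
    T=o[y0:y1,x0:x1];S=np.ascontiguousarray(w[y0-20:y1+20,x0-20:x1+20]);r=cv2.matchTemplate(S,T,cv2.TM_CCOEFF_NORMED);_,v,_,p=cv2.minMaxLoc(r)
    d=(p[0]-20,p[1]-20);print(n,round(v,2),d,np.round((onz(m,c[0]+d[0],c[1]+d[1],.118)-onz(m0,*c,.118))*1000,1))
a=cv2.resize(w[0:200,90:410],(800,500)[:0] or (480,300));b=cv2.resize(s[130:380,230:350],None,fx=2.4,fy=2.4)[:600]
H=np.zeros((600,800,3),np.uint8);H[:300,:480]=a;H[:b.shape[0],500:500+b.shape[1]]=b;cv2.imwrite("pics/fin.png",H)
E
```

```text
t 78.4 tcp [492.4 -77.8 281.2] yaw -0.0 z [ 0. -0. -1.] F [-0.5  0.9  0.2] gap 0.75 g 0.0 q6 1.19
tin 0.88 (1, -2) [ 1.  -1.2  0. ]
jug 0.95 (1, -2) [ 1.2 -1.3  0. ]
jar 0.97 (2, -1) [ 0.6 -2.3  0. ]
```

View pics/fin.png

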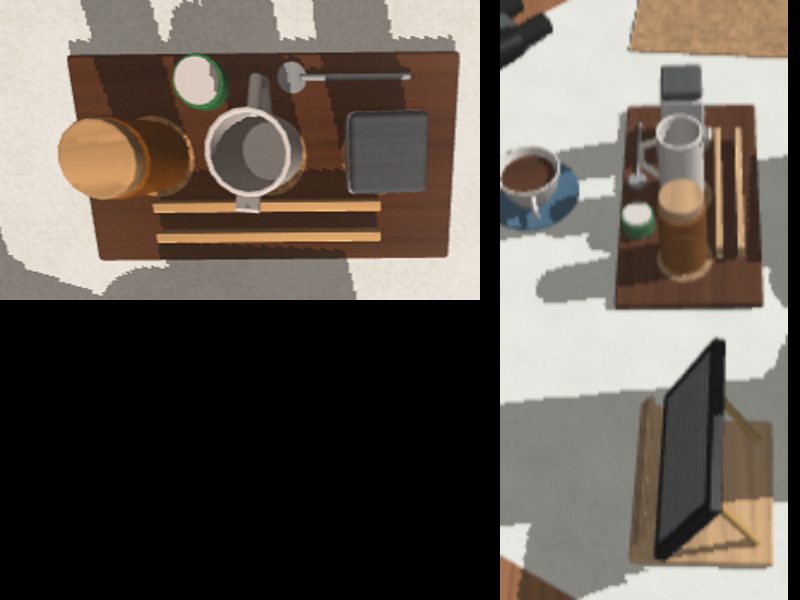

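The wrist crop shows all three back upright on their spots, within about 2 mm of before, with the slot empty. The side crop shows the tablet leaning on the stand, screen to the front behind the lip, and the cup untouched.

```bash
python3 -c "
from station import order
print(order.sign_off())"
```

```text
the job is handed in; nothing more can be done
None
```

I handed the job in at about 78 s: the tablet leans on the stand behind the lip with its screen to the front, and the tin, jar and jug are back upright on the tray within about 2 mm of where they stood; the cup was left alone, and the hand-in returned no verdict.

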